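# Build up the drying crib with crossed battens

## Task

The drying crib for a wet panel has been begun: one white notched batten lies across the two runners of its base. Take the other three off the sloping drip rack and finish the tower: one beside the first to complete that layer, then two crosswise on top, each with all its notches interlocked so that it lies level and fully home. Let go of everything and leave the other things on the bench where they are.

Things in the scene. Friction and masses are not known exactly. Their poses are not given: they have to be found in the camera images.
- crib: Crib base, fixed: a plywood board 220 x 220 x 12 mm with two brown wooden runners screwed on top, parallel to its x axis, 70 mm either side of the middle. Each runner is 200 mm long, 20 wide, 30 high, shaped like the loose battens. Origin: centre of the board's underside, on the bench; z up.
- rack: Wooden drip rack, fixed, 300 mm wide (its y), 210 deep: white battens lie side by side on two cross rails, about 90 mm apart, their length up a 35 degree slope rising along the rack's +x, low ends on a foot ledge. The rails run 45 mm either side of the battens' middles, under which fingertips have room; pins 18 mm high stand on the rails halfway between battens. Origin: on the bench under its middle.
- batten_1_mid (a point): Centre of a white batten on the rack (the three are alike; any may go in any free seat): a 65 g bar 200 mm long (its x), 20 wide (y), 30 high (z). Upper and lower face each have two notches 22 mm wide, 5 deep, right across, 70 mm either side of its middle: crossed battens interlock with 1 mm play each way, layers 20 mm apart. Not home, it rides 5 to 10 mm high; it drops in once all notches match.
- batten_2_mid (a point): Centre of a white batten on the rack (the three are alike; any may go in any free seat): a 65 g bar 200 mm long (its x), 20 wide (y), 30 high (z). Upper and lower face each have two notches 22 mm wide, 5 deep, right across, 70 mm either side of its middle: crossed battens interlock with 1 mm play each way, layers 20 mm apart. Not home, it rides 5 to 10 mm high; it drops in once all notches match.
- batten_3_mid (a point): Centre of a white batten on the rack (the three are alike; any may go in any free seat): a 65 g bar 200 mm long (its x), 20 wide (y), 30 high (z). Upper and lower face each have two notches 22 mm wide, 5 deep, right across, 70 mm either side of its middle: crossed battens interlock with 1 mm play each way, layers 20 mm apart. Not home, it rides 5 to 10 mm high; it drops in once all notches match.
- batten_4_mid (a point): Centre of the white batten already laid in seat_lower_a, loose, not fastened; same shape as the others.
- seat_lower_a (a point): Where the centre of a batten of the lower layer lies when fully home; x along that batten, z up. Lower seats: 47 mm over the bench, the length across the runners, 70 mm either side of the base's middle along its x.
- seat_lower_b (a point): Where the centre of a batten of the lower layer lies when fully home; x along that batten, z up. Lower seats: 47 mm over the bench, the length across the runners, 70 mm either side of the base's middle along its x.
- seat_upper_a (a point): Where the centre of a batten of the upper layer lies when fully home; x along that batten, z up. Upper seats: 67 mm over the bench, the length parallel to the runners, 70 mm either side of the base's middle along its y, right over the runners.
- seat_upper_b (a point): Where the centre of a batten of the upper layer lies when fully home; x along that batten, z up. Upper seats: 67 mm over the bench, the length parallel to the runners, 70 mm either side of the base's middle along its y, right over the runners.
- tape: Roll of blue tape, 96 mm across, 24 high, lying flat; a bystander. Origin: centre of its underside.
- palette_knife: Palette knife lying flat, 190 mm long, between rack and crib; a bystander. Origin: centre of its underside.
- medium_jar: Amber jar, 64 mm across, 85 high; a bystander. Origin: centre of its underside.
- gesso_pot: White pot, 84 mm across, 95 high; a bystander. Origin: centre of its underside.
- brush: Paint brush lying flat; a bystander. Origin: centre of its underside.
- mixing_cup: Blue cup, 76 mm across, 75 high; a bystander. Origin: centre of its underside.
- sanding_block: Cork block, 110 x 65 x 38 mm; a bystander. Origin: centre of its underside.
- paper_roll: Paper roll standing, 100 mm across, 100 high; a bystander. Origin: centre of its underside.

How it is judged:
On the way:
1. the lower layer is complete: two battens, let go and fully home across the two runners (((distance between batten_1_mid and seat_lower_a below 0.004 m and angle between the x axis of batten_1_mid and the x axis of seat_lower_a, either way round below 0.04 rad and angle between the z axis of batten_1_mid and the z axis of seat_lower_a, either way round below 0.022 rad) or (distance between batten_2_mid and seat_lower_a below 0.004 m and angle between the x axis of batten_2_mid and the x axis of seat_lower_a, either way round below 0.04 rad and angle between the z axis of batten_2_mid and the z axis of seat_lower_a, either way round below 0.022 rad) or (distance between batten_3_mid and seat_lower_a below 0.004 m and angle between the x axis of batten_3_mid and the x axis of seat_lower_a, either way round below 0.04 rad and angle between the z axis of batten_3_mid and the z axis of seat_lower_a, either way round below 0.022 rad) or (distance between batten_4_mid and seat_lower_a below 0.004 m and angle between the x axis of batten_4_mid and the x axis of seat_lower_a, either way round below 0.04 rad and angle between the z axis of batten_4_mid and the z axis of seat_lower_a, either way round below 0.022 rad)) and ((distance between batten_1_mid and seat_lower_b below 0.004 m and angle between the x axis of batten_1_mid and the x axis of seat_lower_b, either way round below 0.04 rad and angle between the z axis of batten_1_mid and the z axis of seat_lower_b, either way round below 0.022 rad) or (distance between batten_2_mid and seat_lower_b below 0.004 m and angle between the x axis of batten_2_mid and the x axis of seat_lower_b, either way round below 0.04 rad and angle between the z axis of batten_2_mid and the z axis of seat_lower_b, either way round below 0.022 rad) or (distance between batten_3_mid and seat_lower_b below 0.004 m and angle between the x axis of batten_3_mid and the x axis of seat_lower_b, either way round below 0.04 rad and angle between the z axis of batten_3_mid and the z axis of seat_lower_b, either way round below 0.022 rad) or (distance between batten_4_mid and seat_lower_b below 0.004 m and angle between the x axis of batten_4_mid and the x axis of seat_lower_b, either way round below 0.04 rad and angle between the z axis of batten_4_mid and the z axis of seat_lower_b, either way round below 0.022 rad)) and contact force between the fingers and batten_1 below 0.05 N and contact force between the fingers and batten_2 below 0.05 N and contact force between the fingers and batten_3 below 0.05 N and contact force between the fingers and batten_4 below 0.05 N), for 0.1 s.
At the end, for the whole second after the job is handed in: All four battens are fully home, two across the runners and two across those: each batten's centre within 4 mm of one of the four seats, its length within 0.04 rad of the seat's direction and its upper face within 0.022 rad of parallel to the base board; all at rest (((distance between batten_1_mid and seat_lower_a below 0.004 m and angle between the x axis of batten_1_mid and the x axis of seat_lower_a, either way round below 0.04 rad and angle between the z axis of batten_1_mid and the z axis of seat_lower_a, either way round below 0.022 rad) or (distance between batten_1_mid and seat_lower_b below 0.004 m and angle between the x axis of batten_1_mid and the x axis of seat_lower_b, either way round below 0.04 rad and angle between the z axis of batten_1_mid and the z axis of seat_lower_b, either way round below 0.022 rad) or (distance between batten_1_mid and seat_upper_a below 0.004 m and angle between the x axis of batten_1_mid and the x axis of seat_upper_a, either way round below 0.04 rad and angle between the z axis of batten_1_mid and the z axis of seat_upper_a, either way round below 0.022 rad) or (distance between batten_1_mid and seat_upper_b below 0.004 m and angle between the x axis of batten_1_mid and the x axis of seat_upper_b, either way round below 0.04 rad and angle between the z axis of batten_1_mid and the z axis of seat_upper_b, either way round below 0.022 rad)) and ((distance between batten_2_mid and seat_lower_a below 0.004 m and angle between the x axis of batten_2_mid and the x axis of seat_lower_a, either way round below 0.04 rad and angle between the z axis of batten_2_mid and the z axis of seat_lower_a, either way round below 0.022 rad) or (distance between batten_2_mid and seat_lower_b below 0.004 m and angle between the x axis of batten_2_mid and the x axis of seat_lower_b, either way round below 0.04 rad and angle between the z axis of batten_2_mid and the z axis of seat_lower_b, either way round below 0.022 rad) or (distance between batten_2_mid and seat_upper_a below 0.004 m and angle between the x axis of batten_2_mid and the x axis of seat_upper_a, either way round below 0.04 rad and angle between the z axis of batten_2_mid and the z axis of seat_upper_a, either way round below 0.022 rad) or (distance between batten_2_mid and seat_upper_b below 0.004 m and angle between the x axis of batten_2_mid and the x axis of seat_upper_b, either way round below 0.04 rad and angle between the z axis of batten_2_mid and the z axis of seat_upper_b, either way round below 0.022 rad)) and ((distance between batten_3_mid and seat_lower_a below 0.004 m and angle between the x axis of batten_3_mid and the x axis of seat_lower_a, either way round below 0.04 rad and angle between the z axis of batten_3_mid and the z axis of seat_lower_a, either way round below 0.022 rad) or (distance between batten_3_mid and seat_lower_b below 0.004 m and angle between the x axis of batten_3_mid and the x axis of seat_lower_b, either way round below 0.04 rad and angle between the z axis of batten_3_mid and the z axis of seat_lower_b, either way round below 0.022 rad) or (distance between batten_3_mid and seat_upper_a below 0.004 m and angle between the x axis of batten_3_mid and the x axis of seat_upper_a, either way round below 0.04 rad and angle between the z axis of batten_3_mid and the z axis of seat_upper_a, either way round below 0.022 rad) or (distance between batten_3_mid and seat_upper_b below 0.004 m and angle between the x axis of batten_3_mid and the x axis of seat_upper_b, either way round below 0.04 rad and angle between the z axis of batten_3_mid and the z axis of seat_upper_b, either way round below 0.022 rad)) and ((distance between batten_4_mid and seat_lower_a below 0.004 m and angle between the x axis of batten_4_mid and the x axis of seat_lower_a, either way round below 0.04 rad and angle between the z axis of batten_4_mid and the z axis of seat_lower_a, either way round below 0.022 rad) or (distance between batten_4_mid and seat_lower_b below 0.004 m and angle between the x axis of batten_4_mid and the x axis of seat_lower_b, either way round below 0.04 rad and angle between the z axis of batten_4_mid and the z axis of seat_lower_b, either way round below 0.022 rad) or (distance between batten_4_mid and seat_upper_a below 0.004 m and angle between the x axis of batten_4_mid and the x axis of seat_upper_a, either way round below 0.04 rad and angle between the z axis of batten_4_mid and the z axis of seat_upper_a, either way round below 0.022 rad) or (distance between batten_4_mid and seat_upper_b below 0.004 m and angle between the x axis of batten_4_mid and the x axis of seat_upper_b, either way round below 0.04 rad and angle between the z axis of batten_4_mid and the z axis of seat_upper_b, either way round below 0.022 rad)) and linear speed of each of batten_1, batten_2, batten_3, batten_4 below 0.02 m/s); the robot touches nothing.
It fails at once if a bystander is pushed more than 25 mm from its place (distance of any of tape, palette_knife, medium_jar, gesso_pot, brush, mixing_cup, sanding_block, paper_roll from where it was at the start of the episode above 0.025 m).
It also fails if it takes over 72 s, if anything falls off the work surface, if the arm or the gripper's body presses on something with over 40 N, if the wrist force passes 120 N, or if a joint passes its speed limit or range.

## Robot

A 7-joint arm with a two-finger parallel gripper is mounted at the origin on the work surface. World frame = base frame: x ahead of the robot, y to its left, z up, the work surface at z = 0. Lengths are in m, angles in rad, forces in N, time in s.
With the tool pointing down it reaches from about 0.375 to 0.925 m from the base axis. Payload 3.1 kg.
Tool frame: the origin (TCP) lies at the very end of the fingers, on their centre line; the grasp point (between the pads) lies 19 mm behind it (env.tcp_to_grasp is the distance from the TCP to the grasp point, in m); z points along the fingers, y is the line along which they close (so a half turn about z gives the same grasp; the last joint's range is limited). The gripper opens to 85 mm and grips with 20 to 120 N. Pads are 22 mm wide; open, the fingers measure 114 mm over their backs; the gripper's body (76 mm by 85 mm) begins 54 mm behind the grasp point. The pads swing forward as they close: fully open they stand 13 mm farther back than shut.
Start: joints at [-1.307, 0.383, 0.044, 1.598, -0.018, 1.161, -0.05], TCP at [0.23, 0.608, 0.231] pointing down, gripper open.
Joint ranges: [-2.61, 2.61], [-0.41, 2.15], [-1.48, 1.57], [0, 2.5], [-1.57, 4.71], [0.05, 1.97], [-2.85, 2.85]. Speed limits (rad/s): [2.79, 2.79, 3.14, 3.14, 3.14, 3.14, 3.14].

## Interface

Orientations are given as a rotation vector (axis times angle).
In Python, from station import monitor, eyes, order, env gives the robot as it stands.
- The arm moves only by the tool send_rows, never from a script. Its argument "rows" is a list of rows, each an object of numbers: "tx", "ty", "tz": the shift along the tool's x, y, z in m; "wx", "wy", "wz": the turn, a rotation vector about the tool's x, y, z in rad; "hand": the finger opening in m, from 0 to 0.0854. A call has 1 to 20 rows; each row is the pose to reach, as a shift and turn from the pose commanded when the call began, along the tool's axes at that moment; what a row does not reach only later rows make up. A row lasts 1/8 s, in which the tool goes at most 62.5 mm and 10.7 degrees, less where a joint would pass 70% of its speed; a pose out of reach is approached as far as the arm can. A call with a gripper value outside its range is refused whole. The fingers move at their own pace and stop on an object; the grip force is fixed at half the most. Time passes only in rows, so rows that repeat a pose let the fingers close. It gives the time, the measured TCP pose, the force, the opening and the grip force at its end, in the units of the state.
- monitor.get_state(): the state, without advancing time (a new reading comes with each control period).
- eyes.camera(name): name is "scene" or "top" or "wrist"; returns the picture (400x640x3 uint8, red, green, blue); there is no depth.
- eyes.camera_info(name): a dict with "fx", "fy", "cx", "cy" (pixels), "k1" (the pictures are not rectified: a ray, as slopes to the right and down, at radius r is drawn at 1 + k1 r^2 times it, then the intrinsics apply), "rvec" (rotation vector, rad) and "tvec" (3), from world to camera coordinates, as OpenCV has them; the wrist camera has in their place "hand_eye" (4x4, takes a point from camera to tool coordinates, whose origin is the TCP and whose axes are the flange's). Camera axes: x right, y down, z forward; pixel columns grow to the right and rows downward; lengths in m; the calibration is good to about 2 mm. A picture is of the moment at which its call begins: read the wrist's pose just before it. camera_info takes no time and is no camera call.
- order.sign_off(): hands the job in; it is judged then, once.
Trained networks look in the newest picture that a camera, given by its name, has taken for a name from the list of things; names that differ only in an ending like _2 or _b are one class to them, and where a whole thing is asked for, a point or a joint stands for the part that bears it (a point fixed in the world has none). Each returns a list of dicts, best first, with "conf" (0 to 1); they miss things now and then, are a little off and sometimes report something else, mostly with a low value. They report only what shows in the picture. A call takes as long as a camera call.
- eyes.find_in(camera, target): "rect" ([left, top, right, bottom] as shares, 0 to 1, of the picture: columns of its width, rows of its height, round what is visible of it).
- eyes.trace(camera, target): "mask" (400x640 bool, what is visible of it) and "rect" ([left, top, right, bottom] as shares, 0 to 1, of the picture: columns of its width, rows of its height, round what is visible of it).
- eyes.tip_of(camera, target): "position" ([column, row] as shares, 0 to 1, of the picture: columns of its width, rows of its height: a listed point, or the origin of a listed thing).
The state is a dict: "time_s": time; "q": joint angles; "qd": joint speeds; "joint_efforts": joint torques, N m; "ee_pos": TCP position; "orientation": TCP orientation; "wrist_force": force on the tool from outside, world axes, zero at the start; "wrist_torque": the same for the moment, N m; "width": opening from 0.0 (shut) to 1.0 (fully open); "finger_force": force on a finger pad.
Only numpy, scipy, OpenCV 4.12 (cv2) and the standard library are available. Lean on these libraries where they do the work, as an engineer would, in place of code of your own. Each camera call takes 0.05 s, during which the arm holds its last target. There are 200 camera calls.

## Working session

There is one attempt and no reset: what is moved stays moved. The work goes in short steps, Python scripts to look and compute and a tool call to move; the robot and the scene stay as the last step left them, time stands still between calls to the robot, and variables do not carry over. Pictures are saved under pics/ and viewed, at most 10 in all, crops included, and the job is handed in when it is done.

Besides the shell and the picture viewer there is one more tool, called by a JSON object that holds its "api" and its "payload". send_rows: Moves the arm, as the interface text tells. Its arguments: {"type":"object","properties":{"rows":{"type":"array","items":{"type":"object","properties":{"tx":{"type":"number"},"ty":{"type":"number"},"tz":{"type":"number"},"wx":{"type":"number"},"wy":{"type":"number"},"wz":{"type":"number"},"hand":{"type":"number"}}}}},"required":["rows"]}

```bash
ls; mkdir -p pics; python3 - <<'E'
from station import monitor, eyes, order, env
import cv2,numpy as np
np.set_printoptions(precision=4,suppress=True)
print(monitor.get_state()); print([a for a in dir(env) if a[0]!='_'])
ims=[]
for c in ["scene","top","wrist"]:
    im=eyes.camera(c); cv2.imwrite(f"pics/{c}0.png",im[:,:,::-1]); print(c,eyes.camera_info(c))
    for n in ["batten_1_mid","crib","rack","seat_lower_a"]:
        try:
            for f in ("tip_of",):
                print(n,[(np.round(np.array(d["position"])*[640,400],1).tolist(),round(d["conf"],2)) for d in getattr(eyes,f)(c,n)])
        except Exception as e: print(n,e)
a=cv2.imread("pics/scene0.png");b=cv2.imread("pics/top0.png")
E
```

```text
pics
{'time_s': 0.0, 'q': array([-1.3068,  0.3838,  0.0438,  1.5996, -0.0179,  1.1612, -0.0499]), 'qd': array([-0.0001, -0.0011, -0.0023,  0.0004, -0.0006, -0.0006, -0.0003]), 'joint_efforts': array([ -0.0001, -43.3449,   1.0246, -24.9515,   0.0107,   0.0113,
        -0.    ]), 'ee_pos': array([0.2297, 0.607 , 0.2299]), 'orientation': array([-0.565 , -3.09  ,  0.0041]), 'wrist_force': array([-0.5348,  0.1112,  0.2412]), 'wrist_torque': array([-0.0527,  0.0211,  0.028 ]), 'finger_force': 0.0, 'width': 0.9983227301783986}
['PlanningError', 'tcp_to_grasp']
scene {'fx': 441.81001070558347, 'fy': 441.81001070558347, 'cx': 324.65985583172966, 'cy': 201.57863366781936, 'k1': -0.06636490942803888, 'rvec': array([ 2.3733,  1.1397, -0.2988]), 'tvec': array([-0.3668, -0.3459,  1.7435])}
batten_1_mid [([338.9, 158.6], 0.8), ([276.8, 242.0], 0.24)]
crib [([264.0, 238.0], 0.78)]
rack [([355.8, 161.0], 0.83)]
seat_lower_a [([244.6, 218.2], 0.86), ([278.1, 237.3], 0.55)]
top {'fx': 433.35847960817216, 'fy': 433.35847960817216, 'cx': 323.2157001142561, 'cy': 197.32997383636663, 'k1': -0.07979366101043402, 'rvec': array([ 2.1354, -2.1559,  0.1954]), 'tvec': array([0.0001, 0.5764, 1.3042])}
batten_1_mid [([272.9, 234.6], 0.67)]
crib [([385.8, 219.8], 0.97)]
rack [([247.6, 230.2], 0.7)]
seat_lower_a [([392.0, 237.3], 0.82), ([382.6, 193.3], 0.7)]
wrist {'fx': 348.41917960181144, 'fy': 348.41917960181144, 'cx': 321.1830681582657, 'cy': 200.4815180500231, 'k1': -0.041302424193924214, 'hand_eye': array([[ 0.0014, -0.9471, -0.3209,  0.0834],
       [ 1.    ,  0.001 ,  0.0012, -0.0009],
       [-0.0008, -0.3209,  0.9471, -0.1435],
       [ 0.    ,  0.    ,  0.    ,  1.    ]])}
batten_1_mid []
crib []
rack []
seat_lower_a []
```

View pics/top0.png

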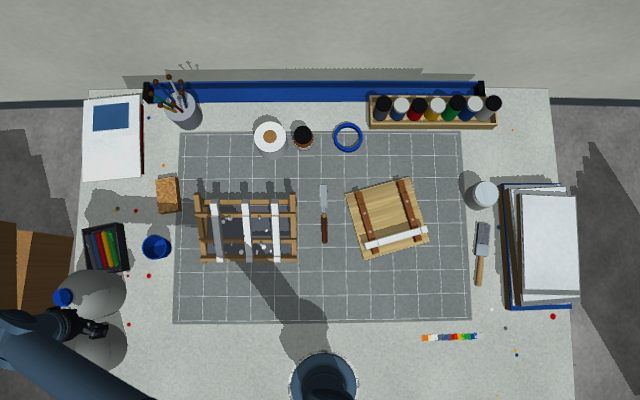

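View pics/scene0.png

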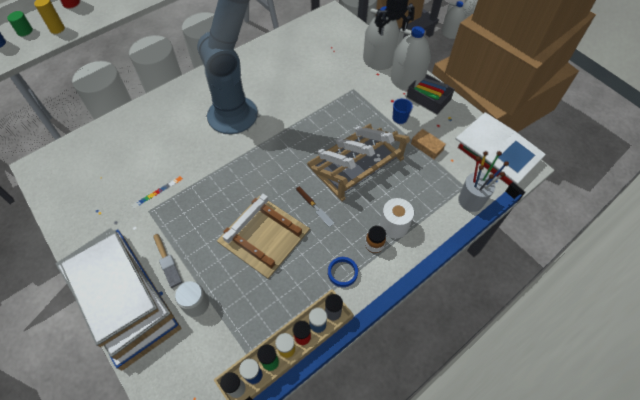

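The top view shows three white battens on the rack at about (214,232), (246,231) and (275,233). The crib is centred at about (386,219), with its batten on the robot side. The scene view shows the rack rising away from the robot, with its battens at about (338,158), (358,143) and (378,133).

```bash
cat > h.py <<'E'
import numpy as np, cv2, json, os
from scipy.spatial.transform import Rotation as R
from scipy.optimize import least_squares
from station import monitor, eyes, order, env
np.set_printoptions(precision=4,suppress=True)
CF='cmd.json'
def T(p,r):
    M=np.eye(4); M[:3,3]=p; M[:3,:3]=r if np.shape(r)==(3,3) else R.from_rotvec(r).as_matrix(); return M
def pose(): s=monitor.get_state(); return T(s['ee_pos'],s['orientation'])
def cmd(): return np.array(json.load(open(CF)))
def did(*v):      # tx ty tz wx wy wz of the last row of the last call
    M=cmd()@T(v[:3],np.array(v[3:])); json.dump(M.tolist(),open(CF,'w')); e=pose(); print('cmd-meas mm',(M[:3,3]-e[:3,3])*1e3, 'rot',R.from_matrix(e[:3,:3].T@M[:3,:3]).as_rotvec()); return M
def to(Tt,C=None):
    C=cmd() if C is None else C
    D=np.linalg.inv(C)@Tt; w=R.from_matrix(D[:3,:3]).as_rotvec()
    print('MOVE t',np.round(D[:3,3],4),'w',np.round(w,4),'rows>=',max(np.linalg.norm(D[:3,3])/.0625,np.linalg.norm(w)/.1867).round(1)); return D
def cam(name,Tp=None):
    i=eyes.camera_info(name); K=np.array([[i['fx'],0,i['cx']],[0,i['fy'],i['cy']],[0,0,1.]]);d=np.array([i['k1'],0,0,0])
    if name=='wrist': W=np.linalg.inv((pose() if Tp is None else Tp)@i['hand_eye'])
    else: W=T(i['tvec'],i['rvec'])
    return K,d,W
def proj(c,X):
    K,d,W=c; return cv2.projectPoints(np.asarray(X,float).reshape(-1,1,3),cv2.Rodrigues(W[:3,:3])[0],W[:3,3],K,d)[0][:,0]
def tri(obs):     # [(cam,(u,v))...]
    f=lambda X:np.concatenate([proj(c,X)[0]-uv for c,uv in obs]); s=least_squares(f,[.5,0,.05]); return s.x,np.abs(s.fun).max()
def plane(c,uv,z):
    K,d,W=c; n=cv2.undistortPoints(np.array([[uv]],float),K,d)[0,0]; o=-W[:3,:3].T@W[:3,3]; r=W[:3,:3].T@[n[0],n[1],1]; return o+r*(z-o[2])/r[2]
def down(p,yaw,tilt=0):  # tool x at heading yaw (horizontal), z down, then turned about tool y by tilt
    x=np.array([np.cos(yaw),np.sin(yaw),0]); z=np.array([0,0,-1.]); M=np.c_[x,np.cross(z,x),z]
    return T(p,M@R.from_rotvec([0,tilt,0]).as_matrix())
E
python3 - <<'E'
from h import *
s=monitor.get_state()
json.dump(T([.23,.608,.231],s['orientation']).tolist(),open(CF,'w'))
print(pose())
a,b=cam('scene'),cam('top')
for n,u,v in [('batten',(338.9,158.6),(272.9,234.6)),('crib',(264,238),(385.8,219.8)),('rack',(355.8,161),(247.6,230.2)),('sla',(244.6,218.2),(392,237.3)),('slb',(278,237),(382.6,193.3))]:
    print(n,tri([(a,u),(b,v)]))
for v in [(214,232),(246,231),(275,233)]: print(plane(b,v,.1))
for v in [(362,187),(389,247),(400,182),(427,240)]: print('runner',plane(b,v,.042))
E
```

```text
[[-0.9353  0.3539 -0.      0.2301]
 [ 0.3539  0.9353  0.0001  0.6079]
 [ 0.      0.0001 -1.      0.2313]
 [ 0.      0.      0.      1.    ]]
batten (array([0.4628, 0.1529, 0.0657]), np.float64(1.8508077860955154))
crib (array([ 0.5131, -0.2093, -0.0257]), np.float64(0.6449989114931896))
rack (array([0.479 , 0.2346, 0.0018]), np.float64(0.41656826882615405))
sla (array([ 0.4474, -0.2232,  0.0364]), np.float64(1.9612930575657117))
slb (array([ 0.5836, -0.189 ,  0.0682]), np.float64(0.26445004794169336))
[0.4664 0.3199 0.1   ]
[0.4687 0.2251 0.1   ]
[0.4621 0.1393 0.1   ]
runner [ 0.6091 -0.128   0.042 ]
runner [ 0.4201 -0.207   0.042 ]
runner [ 0.6244 -0.2492  0.042 ]
runner [ 0.4401 -0.3268  0.042 ]
```

```bash
python3 - <<'E'
from h import *
t=np.radians(35);n=np.array([-np.sin(t),0,np.cos(t)])
to(down(np.array([.465,.23,.085])+n*.21,np.pi,-t))
E
```

```text
MOVE t [-0.2409 -0.313  -0.0261] w [-0.1104 -0.6041 -0.3504] rows>= 6.3
```

{"api": "send_rows", "payload": {"rows": [{"tx": -0.06,"ty": -0.078,"tz": -0.06,"hand": 0.06},{"tx": -0.12,"ty": -0.156,"tz": -0.06},{"tx": -0.241,"ty": -0.313,"tz": -0.026,"wx": -0.11,"wy": -0.604,"wz": -0.35},{"tx": -0.241,"ty": -0.313,"tz": -0.026,"wx": -0.11,"wy": -0.604,"wz": -0.35},{"tx": -0.241,"ty": -0.313,"tz": -0.026,"wx": -0.11,"wy": -0.604,"wz": -0.35},{"tx": -0.241,"ty": -0.313,"tz": -0.026,"wx": -0.11,"wy": -0.604,"wz": -0.35},{"tx": -0.241,"ty": -0.313,"tz": -0.026,"wx": -0.11,"wy": -0.604,"wz": -0.35},{"tx": -0.241,"ty": -0.313,"tz": -0.026,"wx": -0.11,"wy": -0.604,"wz": -0.35}]}}

```text
schema error: expected keys tx, ty, tz, wx, wy, wz, hand
```

```bash
python3 - <<'E'
from h import *
did(-.241,-.313,-.026,-.11,-.604,-.35)
P=pose();im=eyes.camera('wrist'); cv2.imwrite('pics/w1.png',im[:,:,::-1]); np.save('w1.npy',P)
for t in ("batten_1_mid",):
    print([(np.round(np.array(d["position"])*[640,400],1).tolist(),round(d["conf"],2)) for d in eyes.tip_of('wrist',t)])
    for d in eyes.trace('wrist',t):
        c=max(cv2.findContours(d['mask'].astype('uint8'),0,2)[0],key=cv2.contourArea); r=cv2.minAreaRect(c); print(round(d['conf'],2),np.round(np.ravel(r[0]+r[1]),1),r[2],d['mask'].sum())
print(P, monitor.get_state()['time_s'])
E
```

```text
cmd-meas mm [ 114.5549 -377.971    25.6444] rot [-0.11  -0.604 -0.35 ]
[]
[[-0.9353  0.3539 -0.      0.2301]
 [ 0.3539  0.9353  0.0001  0.6079]
 [ 0.      0.0001 -1.      0.2313]
 [ 0.      0.      0.      1.    ]] 0.9
```

View pics/w1.png

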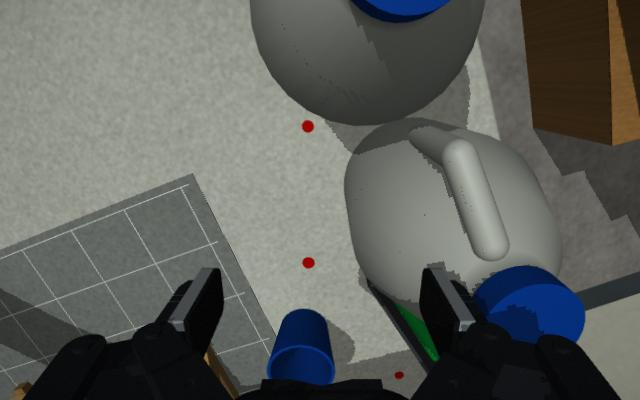

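The picture shows the start view, because the move was refused: every key is required in each row. I'll resend the move in full.

{"api": "send_rows", "payload": {"rows": [{"tx": -0.06,"ty": -0.078,"tz": -0.06,"wx": 0,"wy": 0,"wz": 0,"hand": 0.06},{"tx": -0.12,"ty": -0.156,"tz": -0.06,"wx": 0,"wy": 0,"wz": 0,"hand": 0.06},{"tx": -0.241,"ty": -0.313,"tz": -0.026,"wx": -0.11,"wy": -0.604,"wz": -0.35,"hand": 0.06},{"tx": -0.241,"ty": -0.313,"tz": -0.026,"wx": -0.11,"wy": -0.604,"wz": -0.35,"hand": 0.06},{"tx": -0.241,"ty": -0.313,"tz": -0.026,"wx": -0.11,"wy": -0.604,"wz": -0.35,"hand": 0.06},{"tx": -0.241,"ty": -0.313,"tz": -0.026,"wx": -0.11,"wy": -0.604,"wz": -0.35,"hand": 0.06},{"tx": -0.241,"ty": -0.313,"tz": -0.026,"wx": -0.11,"wy": -0.604,"wz": -0.35,"hand": 0.06},{"tx": -0.241,"ty": -0.313,"tz": -0.026,"wx": -0.11,"wy": -0.604,"wz": -0.35,"hand": 0.06},{"tx": -0.241,"ty": -0.313,"tz": -0.026,"wx": -0.11,"wy": -0.604,"wz": -0.35,"hand": 0.06}]}}

```text
time_s: 2.02
ee_pos: [0.345, 0.2313, 0.2585]
orientation: [0.001, 2.53, 0.003]
wrist_force: [0.4, 0.8, 0.8]
width: 0.699
finger_force: 0.0
```

```bash
cat > look.py <<'E'
from h import *
import sys
nm=sys.argv[1]
P=pose();im=eyes.camera('wrist'); cv2.imwrite(f'pics/{nm}.png',im[:,:,::-1]); np.save(nm+'.npy',P)
for t in sys.argv[2:]:
    print(t,[(np.round(np.array(d["position"])*[640,400],1).tolist(),round(d["conf"],2)) for d in eyes.tip_of('wrist',t)])
    ms=[]
    for d in eyes.trace('wrist',t):
        c=max(cv2.findContours(d['mask'].astype('uint8'),0,2)[0],key=cv2.contourArea); r=cv2.minAreaRect(c); print(round(d['conf'],2),np.round(np.ravel(r[0]+r[1]),1),r[2],d['mask'].sum()); ms.append(d['mask'])
    np.savez(f'{nm}_{t}.npz',*ms)
print(P, monitor.get_state()['time_s'])
E
python3 - <<'E'
from h import *
P=T([.23,.608,.231],[-0.565 , -3.09  ,  0.0041]); P[:3,:3]=pose()[:3,:3]*0+R.from_rotvec([-0.565 , -3.09  ,  0.0041]).as_matrix()
json.dump(P.tolist(),open(CF,'w'))
did(-.241,-.313,-.026,-.11,-.604,-.35)
E
python3 look.py w1 batten_1_mid
```

```text
cmd-meas mm [-0.302  -1.3069 -0.6095] rot [ 0.0047  0.0018 -0.0026]
batten_1_mid [([233.4, 172.1], 0.69)]
0.61 [230.6 167.2 195.1  28.2] 85.42607879638672 5011
0.2 [ 58.  149.5 116.  137. ] 0.0 8385
[[-0.8187 -0.0001  0.5742  0.345 ]
 [ 0.0013  1.      0.0021  0.2313]
 [-0.5742  0.0025 -0.8187  0.2585]
 [ 0.      0.      0.      1.    ]] 2.175
```

View pics/w1.png

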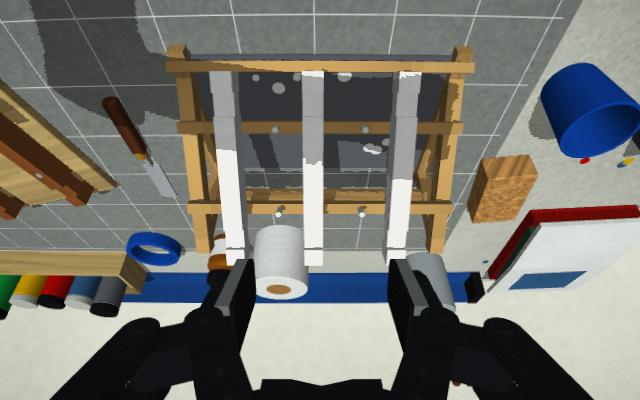

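The view is good: three battens run down the image at columns ~225, 313 and 403, from row ~70 (low end) to ~265 (high end). I'll zoom in to read the edges.

```bash
python3 - <<'E'
import cv2
im=cv2.imread('pics/w1.png')[50:280,180:440]; cv2.imwrite('pics/w1z.png',cv2.resize(im,None,fx=2.6,fy=2.6,interpolation=cv2.INTER_CUBIC))
E
```

```text
(no output)
```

View pics/w1z.png

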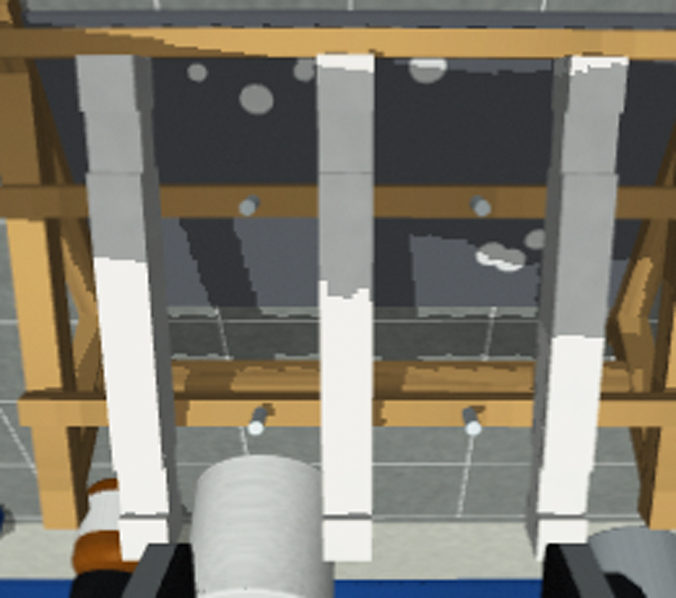

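The zoom shows the notch walls as thin lines at zoom rows ~173 (x=-59 mm) and ~517 (x=+81 mm), with the high ends at ~560. I'll fit the batten geometry to these.

```bash
cat > fit1.py <<'E'
from h import *
P=np.load('w1.npy'); c=cam('wrist',P)
L=[ # batten idx, x, y side (+ = tool y = image right), zoom u, v   (None = not used)
(0,-59,-1,88,173),(0,-59,1,143,173),(0,81,-1,119,517),(0,81,1,167,517),(0,100,-1,122,560),
(1,-59,-1,319,173),(1,-59,1,373,173),(1,81,-1,323,517),(1,81,1,371,517),(1,100,-1,323,561),(1,100,1,371,561),
(2,-59,-1,563,173),(2,-59,1,618,173),(2,81,-1,539,517),(2,81,1,587,517),(2,100,-1,536,560)]
uv=np.array([[180+(l[3]+.5)/2.6-.5,50+(l[4]+.5)/2.6-.5] for l in L])
def model(p):
    x,y,z,yaw,sl,roll,sp=p
    # batten frame: x up slope, y world left, z normal
    M=R.from_euler('ZYX',[yaw,-sl,roll]).as_matrix()
    return np.array([np.array([x,y,z])+M@[l[1]/1e3,l[2]*.01+(l[0]-1)*sp,.015] for l in L])
f=lambda p:(proj(c,model(p))-uv).ravel()
s=least_squares(f,[.465,.23,.085,0,.61,0,.09])
print(s.x,np.degrees(s.x[4])); print(np.abs(s.fun).max(),s.fun.reshape(-1,2))
p=s.x; M=R.from_euler('ZYX',[p[3],-p[4],p[5]]).as_matrix()
B=T(p[:3],M); np.save('rack.npy',B); np.save('sp.npy',p[6])
J=np.linalg.inv(s.jac.T@s.jac); print('sd',np.sqrt(np.diag(J))*.3)
for k in (-1,0,1): print((B@[0,k*p[6],0,1])[:3])
E
python3 fit1.py
```

```text
[ 0.4717  0.2249  0.0892 -0.002   0.628   0.0206  0.0876] 35.98165185623994
1.6153855275985052 [[-0.6885 -0.0876]
 [-1.3342 -0.1631]
 [-0.6758 -0.3282]
 [-0.8787 -0.1341]
 [-0.3349 -1.225 ]
 [ 1.0368 -0.2333]
 [ 1.1423 -0.1989]
 [ 1.3796  0.4431]
 [ 1.4459  0.5899]
 [ 1.6154 -0.753 ]
 [ 1.3886 -0.5953]
 [-1.2293  0.1057]
 [-1.4985  0.2518]
 [-0.417   1.0024]
 [-0.3296  1.099 ]
 [-0.3141  0.2145]]
sd [0.0005 0.0001 0.0004 0.0011 0.005  0.0032 0.0002]
[0.4726 0.1373 0.0878]
[0.4717 0.2249 0.0892]
[0.4708 0.3125 0.0907]
```

```bash
python3 - <<'E'
s=open('fit1.py').read()
s=s.replace("x,y,z,yaw,sl,roll,sp=p","x,y,z,yaw,sl,sp,y2=p;roll=0").replace("(l[0]-1)*sp","[-sp,0,y2][l[0]]").replace("[.465,.23,.085,0,.61,0,.09]","[.465,.23,.085,0,.61,.09,.09]")
s=s[:s.index("p=s.x;")]+'''p=s.x; M=R.from_euler('ZYX',[p[3],-p[4],0]).as_matrix()
B=T(p[:3],M); np.save('rack.npy',B); np.save('ys.npy',[-p[5],0,p[6]])
for k in (-p[5],0,p[6]): print((B@[0,k,0,1])[:3])
'''
open('fit1.py','w').write(s)
E
python3 fit1.py
```

```text
[ 0.4713  0.2233  0.0896 -0.0056  0.6233  0.0848  0.0901] 35.71406966428301
0.7059268304770967 [[ 0.1233 -0.2213]
 [-0.216  -0.271 ]
 [-0.0706  0.337 ]
 [-0.0635  0.3975]
 [ 0.2418 -0.5134]
 [-0.1646 -0.2554]
 [ 0.0025 -0.1965]
 [-0.0272  0.5144]
 [ 0.0573  0.5262]
 [ 0.1849 -0.7059]
 [-0.0282 -0.6991]
 [-0.0165  0.2086]
 [-0.4761  0.3803]
 [ 0.2027  0.4779]
 [ 0.1126  0.4386]
 [ 0.2368 -0.4056]]
[0.4708 0.1385 0.0896]
[0.4713 0.2233 0.0896]
[0.4718 0.3134 0.0896]
```

```bash
python3 - <<'E'
from h import *
to(down(np.array([.522,-.206,.29]),np.pi+.39))
E
```

```text
MOVE t [-0.1632 -0.436   0.0763] w [-0.1217  0.6014 -0.3774] rows>= 7.5
```

{"api": "send_rows", "payload": {"rows": [{"tx": -0.03,"ty": -0.1,"tz": -0.03,"wx": -0.02,"wy": 0.1,"wz": -0.07,"hand": 0.06},{"tx": -0.07,"ty": -0.2,"tz": -0.01,"wx": -0.04,"wy": 0.2,"wz": -0.13,"hand": 0.06},{"tx": -0.163,"ty": -0.436,"tz": 0.076,"wx": -0.122,"wy": 0.601,"wz": -0.377,"hand": 0.06},{"tx": -0.163,"ty": -0.436,"tz": 0.076,"wx": -0.122,"wy": 0.601,"wz": -0.377,"hand": 0.06},{"tx": -0.163,"ty": -0.436,"tz": 0.076,"wx": -0.122,"wy": 0.601,"wz": -0.377,"hand": 0.06},{"tx": -0.163,"ty": -0.436,"tz": 0.076,"wx": -0.122,"wy": 0.601,"wz": -0.377,"hand": 0.06},{"tx": -0.163,"ty": -0.436,"tz": 0.076,"wx": -0.122,"wy": 0.601,"wz": -0.377,"hand": 0.06},{"tx": -0.163,"ty": -0.436,"tz": 0.076,"wx": -0.122,"wy": 0.601,"wz": -0.377,"hand": 0.06},{"tx": -0.163,"ty": -0.436,"tz": 0.076,"wx": -0.122,"wy": 0.601,"wz": -0.377,"hand": 0.06},{"tx": -0.163,"ty": -0.436,"tz": 0.076,"wx": -0.122,"wy": 0.601,"wz": -0.377,"hand": 0.06},{"tx": -0.163,"ty": -0.436,"tz": 0.076,"wx": -0.122,"wy": 0.601,"wz": -0.377,"hand": 0.06}]}}

```text
time_s: 3.55
ee_pos: [0.5228, -0.2118, 0.2886]
orientation: [0.597, -3.083, 0.008]
wrist_force: [-0.6, 0.2, 0.1]
width: 0.702
finger_force: 0.0
```

```bash
python3 - <<'E'
from h import *
did(-.163,-.436,.076,-.122,.601,-.377)
E
python3 look.py c1 crib batten_4_mid seat_lower_a seat_upper_a
python3 - <<'E'
import cv2
im=cv2.imread('pics/c1.png'); cv2.imwrite('pics/c1z.png',cv2.resize(im[20:310,150:530],None,fx=2,fy=2,interpolation=cv2.INTER_CUBIC))
E
```

```text
cmd-meas mm [-1.1421  5.8715  1.5773] rot [-0.0052 -0.0031 -0.0072]
crib [([327.8, 152.6], 0.56), ([260.2, 156.1], 0.19)]
0.87 [324.9 169.8 185.4 135.6] 6.34019136428833 28553
batten_4_mid [([330.8, 91.3], 0.86)]
0.81 [334.2  93.8 197.6  22. ] 6.842772960662842 3920
0.39 [ 56.5 112.   82.  113. ] 90.0 8114
seat_lower_a [([320.9, 216.3], 0.71), ([334.4, 90.2], 0.7), ([81.0, 107.8], 0.52)]
0.69 [323.6 170.2 186.5 136.1] 6.934349060058594 28843
seat_upper_a [([261.1, 152.6], 0.96), ([390.6, 168.9], 0.56), ([332.8, 337.1], 0.15)]
0.73 [324.2 169.5 185.5 135.9] 6.340190887451172 28726
[[-0.9277 -0.3733 -0.0005  0.5228]
 [-0.3733  0.9277 -0.0055 -0.2118]
 [ 0.0026 -0.0049 -1.      0.2886]
 [ 0.      0.      0.      1.    ]] 4.0
```

View pics/c1z.png

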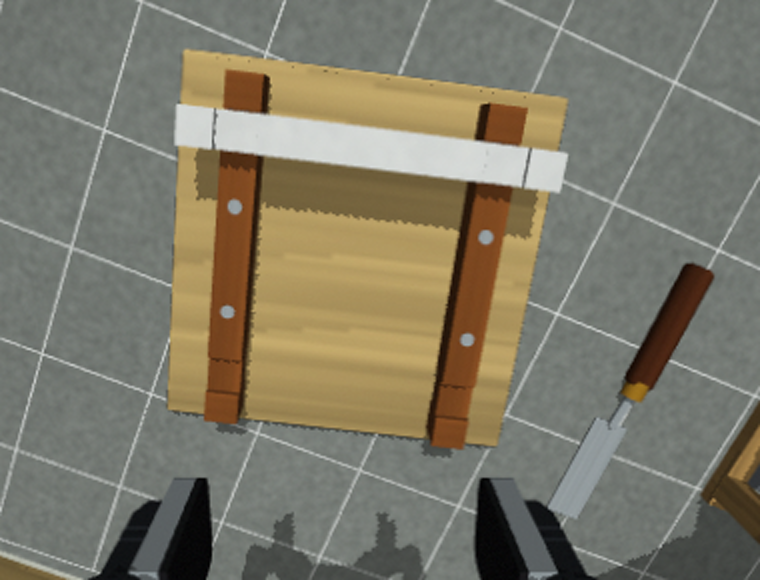

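```bash
cat > fitc.py <<'E'
from h import *
P=np.load('c1.npy')
S=monitor.get_state(); Q=pose(); print('state now',S['time_s'],Q[:3,3],(cmd()-Q)[:3,3]*1e3)
# crib frame here: X = image down direction, Y = image right ; runners at Y=-70,+70
L=[(-100,-80,42,226,70),(-100,-60,42,267,74),(59,-80,42,211,358),(59,-60,42,242,360),(81,-80,42,207,393),(81,-60,42,239,395),(100,-80,42,205,420),(100,-60,42,237,422),
(-100,60,42,489,104),(-100,80,42,527,108),(59,60,42,441,385),(59,80,42,474,388),(81,60,42,435,418),(81,80,42,468,421),(100,60,42,430,444),(100,80,42,463,447),
(-110,-110,12,184,50),(-110,110,12,567,97),(110,110,12,498,446),(110,-110,12,169,411)]
Bt=[(-100,-10,175,104),(-100,10,176,146),(100,-10,567,152),(100,10,562,192),(-81,-10,215,108),(-81,10,212,149),(81,-10,530,149),(81,10,525,189)]
g=lambda u,v:[150+(u+.5)/2-.5,20+(v+.5)/2-.5]
for PP in (P,Q):
    c=cam('wrist',PP); uv=np.array([g(l[3],l[4]) for l in L]); X=np.array([l[:3] for l in L])/1e3
    def tf(p,X): return X@R.from_euler('ZYX',[p[3],0,0]).as_matrix().T+p[:3]
    f=lambda p:(proj(c,tf(p,X*[1,1,1]))-uv).ravel()
    # X down image = -tool x (heading .39), Y = tool y (right); z down for right-handedness: use heading & mirror
    def tf(p,X):
        h=p[3]; ex=np.array([np.cos(h),np.sin(h),0]); ey=np.array([-np.sin(h),np.cos(h),0]); return p[:3]+np.outer(X[:,0],ex)+np.outer(X[:,1],ey)+np.outer(X[:,2],[0,0,1.])
    s=least_squares(f,[.513,-.21,0,.39]); print('crib',s.x,np.abs(s.fun).max()); print(s.fun.reshape(-1,2).round(1).tolist())
    X2=np.array([[b[1],b[0],15] for b in Bt])/1e3; uv2=np.array([g(b[2],b[3]) for b in Bt])
    s2=least_squares(lambda p:(proj(c,tf(p,X2))-uv2).ravel(),[.45,-.22,.047,.39]); print('b4',s2.x,np.abs(s2.fun).max())
    d=s2.x[:3]-s.x[:3]; h=s.x[3]; print('b4 in crib',d[0]*np.cos(h)+d[1]*np.sin(h),-d[0]*np.sin(h)+d[1]*np.cos(h),d[2])
E
python3 fitc.py
```

```text
state now 4.0 [ 0.5217 -0.2047  0.2888] [-0.0712 -1.274   1.3215]
crib [ 0.5173 -0.2079 -0.0016  0.2667] 1.2583003585862116
[[0.3, 0.5], [-1.3, 0.7], [-1.2, -0.6], [0.1, 0.3], [-0.2, -1.0], [0.3, -0.1], [0.0, -0.1], [0.3, 0.7], [0.4, -0.0], [-0.2, 0.4], [0.4, -1.0], [0.4, -0.7], [0.5, -0.7], [0.2, -0.5], [0.6, 0.3], [-0.0, 0.5], [-0.4, -0.1], [0.8, 0.9], [-0.3, 0.4], [-0.8, -0.2]]
b4 [ 0.4494 -0.2266  0.0477  0.2668] 0.9890904461205992
b4 in crib -0.07040004776328174 -0.00012054933344807228 0.04936762542714963
crib [ 0.5168 -0.1981 -0.0011  0.2754] 1.1260115453090407
[[0.3, 0.4], [-1.1, 0.7], [-1.1, -0.4], [0.2, 0.4], [-0.1, -0.8], [0.4, 0.0], [0.0, 0.1], [0.3, 0.9], [0.7, 0.2], [0.1, 0.6], [0.5, -1.1], [0.3, -0.8], [0.5, -0.8], [0.1, -0.6], [0.5, 0.2], [-0.1, 0.3], [-0.7, -0.4], [0.7, 1.0], [-0.6, -0.0], [-1.0, -0.2]]
b4 [ 0.449  -0.2177  0.0478  0.2761] 1.0414260554470047
b4 in crib -0.07061282980363608 -0.00037835042402921057 0.04893998766823133
```

The zoomed crib view shows the base with runner tops running from (246,80) to (433,260) zoom px and batten 4 on the robot side. The arm was still settling for that picture, so I'll take a settled second view, closer and aligned.

```bash
python3 - <<'E'
from h import *
to(down(np.array([.546,-.192,.24]),np.pi+.272))
E
```

```text
MOVE t [-0.0278  0.0036  0.0502] w [0.0003 0.0005 0.1178] rows>= 0.9
```

{"api": "send_rows", "payload": {"rows": [{"tx": -0.028,"ty": 0.004,"tz": 0.05,"wx": 0,"wy": 0,"wz": 0.118,"hand": 0.06},{"tx": -0.028,"ty": 0.004,"tz": 0.05,"wx": 0,"wy": 0,"wz": 0.118,"hand": 0.06},{"tx": -0.028,"ty": 0.004,"tz": 0.05,"wx": 0,"wy": 0,"wz": 0.118,"hand": 0.06},{"tx": -0.028,"ty": 0.004,"tz": 0.05,"wx": 0,"wy": 0,"wz": 0.118,"hand": 0.06},{"tx": -0.028,"ty": 0.004,"tz": 0.05,"wx": 0,"wy": 0,"wz": 0.118,"hand": 0.06},{"tx": -0.028,"ty": 0.004,"tz": 0.05,"wx": 0,"wy": 0,"wz": 0.118,"hand": 0.06}]}}

```text
time_s: 4.75
ee_pos: [0.5461, -0.1922, 0.2396]
orientation: [-0.424, 3.11, 0.004]
wrist_force: [0.6, -0.6, -0.5]
width: 0.703
finger_force: 0.0
```

```bash
python3 - <<'E'
from h import *
did(-.028,.004,.05,0,0,.118)
E
python3 look.py c2 batten_4_mid
python3 - <<'E'
from h import *
P2=pose(); print((P2-np.load('c2.npy')).round(4)); np.save('c2.npy',P2)
im=cv2.imread('pics/c2.png'); cv2.imwrite('pics/c2z.png',cv2.resize(im[0:280,140:500],None,fx=2.1,fy=2.1,interpolation=cv2.INTER_CUBIC))
E
```

```text
cmd-meas mm [-0.1126  0.5811  0.5453] rot [ 0.002   0.0031 -0.0006]
batten_4_mid [([309.6, 60.8], 0.65)]
[[-0.9635 -0.2679  0.0029  0.5461]
 [-0.2678  0.9635  0.0033 -0.1922]
 [-0.0036  0.0024 -1.      0.2396]
 [ 0.      0.      0.      1.    ]] 4.9
[[ 0.0001 -0.0004 -0.0012 -0.0001]
 [-0.0005 -0.0001 -0.0002  0.0004]
 [ 0.0012  0.0002 -0.     -0.0007]
 [ 0.      0.      0.      0.    ]]
```

View pics/c2z.png

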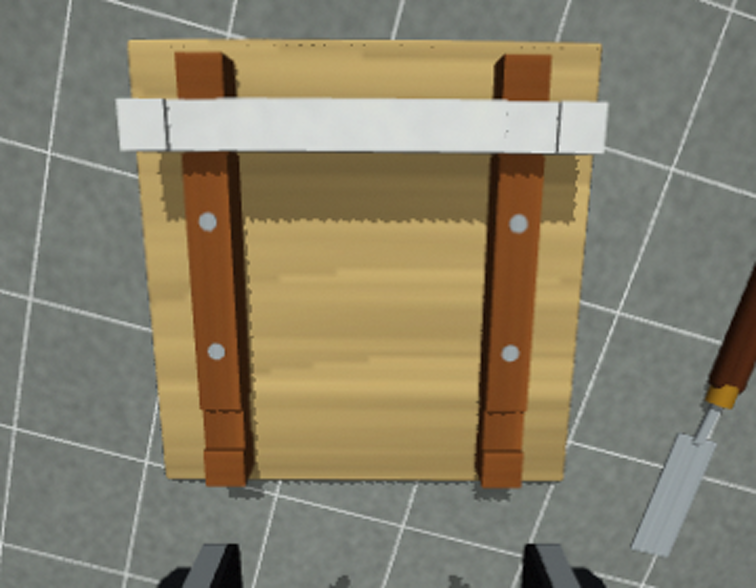

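The settled view is sharp. Runner notch lines sit at zoom rows 410 and 452, and batten 4 spans (117,98) to (607,153).

```bash
cat > fitc2.py <<'E'
from h import *
P=np.load('c2.npy')
L=[(-100,-80,42,176,53),(-100,-60,42,223,52.5),(59,-80,42,199,410),(59,-60,42,242,411),(81,-80,42,204,452),(81,-60,42,244,452),(100,-80,42,206,487),(100,-60,42,244,486),
(-100,60,42,505,55),(-100,80,42,551,56),(59,60,42,484,411),(59,80,42,527,412),(81,60,42,483,452),(81,80,42,523,452),(100,60,42,482,487),(100,80,42,521,488),
(-110,-110,12,129,40),(-110,110,12,602,44),(110,110,12,563,481),(110,-110,12,167,479)]
Bt=[(-100,-10,117,98),(-100,10,120,150),(100,-10,607,102),(100,10,605,153),(-81,-10,164,99),(-81,10,168,150),(81,-10,561,102),(81,10,560,153)]
g=lambda u,v:[140+(u+.5)/2.1-.5,(v+.5)/2.1-.5]
c=cam('wrist',P); uv=np.array([g(l[3],l[4]) for l in L]); X=np.array([l[:3] for l in L])/1e3
def tf(p,X):
    h=p[3]; ex=np.array([np.cos(h),np.sin(h),0]); ey=np.array([-np.sin(h),np.cos(h),0]); return p[:3]+np.outer(X[:,0],ex)+np.outer(X[:,1],ey)+np.outer(X[:,2],[0,0,1.])
for sel in (slice(0,16),slice(0,20)):
    s=least_squares(lambda p:(proj(c,tf(p,X[sel]))-uv[sel]).ravel(),[.513,-.21,0,.27]); print('crib',s.x,np.abs(s.fun).max()); 
print(s.fun.reshape(-1,2).round(1).tolist())
X2=np.array([[b[1],b[0],15] for b in Bt])/1e3; uv2=np.array([g(b[2],b[3]) for b in Bt])
s2=least_squares(lambda p:(proj(c,tf(p,X2))-uv2).ravel(),[.45,-.22,.047,.27]); print('b4',s2.x,np.abs(s2.fun).max())
d=s2.x[:3]-s.x[:3]; h=s.x[3]; print('b4 in crib',d[0]*np.cos(h)+d[1]*np.sin(h),-d[0]*np.sin(h)+d[1]*np.cos(h),d[2])
np.save('crib.npy',s.x)
E
python3 fitc2.py
python3 - <<'E'
from h import *
# grasp of batten 0 (y .1385)
B=np.load('rack.npy');ys=np.load('ys.npy')
for k in (0,1,2):
    M=B.copy(); M[:3,3]=(B@[0,ys[k],0,1])[:3]
    G=M[:3,:3]@np.diag([-1,1,-1.])   # tool x down slope, z into slope
    for off in (.10,-.019): print(k,off); to(T(M[:3,3]+M[:3,2]*off,G))
E
```

```text
crib [ 0.5169 -0.2079 -0.0004  0.2657] 0.8637802276089133
crib [ 0.517  -0.2078 -0.001   0.2654] 1.1787110217532017
[[-0.2, 0.3], [-0.2, 0.4], [0.8, -0.4], [-0.3, -0.8], [-0.1, -0.5], [-0.2, -0.4], [0.2, -0.6], [0.8, 0.0], [-0.1, 0.3], [0.3, 0.2], [0.8, -0.1], [-0.3, -0.4], [0.2, 0.3], [0.1, 0.4], [-0.3, 0.2], [-0.2, -0.2], [-1.2, 0.1], [0.5, -0.0], [0.1, 0.6], [-0.6, 0.4]]
b4 [ 0.449  -0.2262  0.0469  0.2657] 0.7657681286878528
b4 in crib -0.07039474744661423 9.251337489074585e-05 0.04787728966656964
0 0.1
MOVE t [0.04   0.3541 0.0695] w [ 0.0868 -0.6188  0.2681] rows>= 5.8
0 -0.019
MOVE t [-0.0267  0.3351  0.1661] w [ 0.0868 -0.6188  0.2681] rows>= 6.0
1 0.1
MOVE t [0.0168 0.4357 0.0695] w [ 0.0868 -0.6188  0.2681] rows>= 7.1
1 -0.019
MOVE t [-0.05    0.4166  0.1662] w [ 0.0868 -0.6188  0.2681] rows>= 7.2
2 0.1
MOVE t [-0.0078  0.5223  0.0696] w [ 0.0868 -0.6188  0.2681] rows>= 8.4
2 -0.019
MOVE t [-0.0746  0.5033  0.1662] w [ 0.0868 -0.6188  0.2681] rows>= 8.6
```

Both crib views agree: centre (0.517, -0.208), heading 0.266, and batten 4 measures at seat A within 0.5 mm. Now I'll go and grasp the first batten.

{"api": "send_rows", "payload": {"rows": [{"tx": 0.03,"ty": 0.06,"tz": -0.01,"wx": 0.014,"wy": -0.1,"wz": 0.044,"hand": 0.06},{"tx": 0.05,"ty": 0.12,"tz": 0.0,"wx": 0.028,"wy": -0.2,"wz": 0.09,"hand": 0.06},{"tx": 0.05,"ty": 0.36,"tz": 0.045,"wx": 0.087,"wy": -0.619,"wz": 0.268,"hand": 0.06},{"tx": 0.05,"ty": 0.36,"tz": 0.045,"wx": 0.087,"wy": -0.619,"wz": 0.268,"hand": 0.06},{"tx": 0.05,"ty": 0.36,"tz": 0.045,"wx": 0.087,"wy": -0.619,"wz": 0.268,"hand": 0.06},{"tx": 0.05,"ty": 0.36,"tz": 0.045,"wx": 0.087,"wy": -0.619,"wz": 0.268,"hand": 0.06},{"tx": 0.05,"ty": 0.36,"tz": 0.045,"wx": 0.087,"wy": -0.619,"wz": 0.268,"hand": 0.06},{"tx": 0.04,"ty": 0.354,"tz": 0.07,"wx": 0.087,"wy": -0.619,"wz": 0.268,"hand": 0.06},{"tx": 0.04,"ty": 0.354,"tz": 0.07,"wx": 0.087,"wy": -0.619,"wz": 0.268,"hand": 0.06},{"tx": 0.04,"ty": 0.354,"tz": 0.07,"wx": 0.087,"wy": -0.619,"wz": 0.268,"hand": 0.06},{"tx": 0.04,"ty": 0.354,"tz": 0.07,"wx": 0.087,"wy": -0.619,"wz": 0.268,"hand": 0.06}]}}

```text
time_s: 6.28
ee_pos: [0.4135, 0.1422, 0.1688]
orientation: [0.001, 2.522, -0.003]
wrist_force: [-0.7, -0.4, 0.3]
width: 0.705
finger_force: 0.0
```

```bash
python3 - <<'E'
from h import *
did(.04,.354,.07,.087,-.619,.268)
B=np.load('rack.npy');ys=np.load('ys.npy')
M=B.copy(); M[:3,3]=(B@[0,ys[0],0,1])[:3]
G=M[:3,:3]@np.diag([-1,1,-1.])
print('cmd based');to(T(M[:3,3]-M[:3,2]*.019,G))
print('meas based');to(T(M[:3,3]-M[:3,2]*.019,G),pose())
E
```

```text
cmd-meas mm [-1.0049 -3.4688  1.3988] rot [ 0.001  -0.0035  0.0041]
cmd based
MOVE t [-0.0002  0.0001  0.1185] w [-0.0001  0.0002  0.0002] rows>= 1.9
meas based
MOVE t [-0.0006 -0.0035  0.1168] w [ 0.0009 -0.0033  0.0043] rows>= 1.9
```

{"api": "send_rows", "payload": {"rows": [{"tx": 0,"ty": 0,"tz": 0.03,"wx": 0,"wy": 0,"wz": 0,"hand": 0.06},{"tx": 0,"ty": 0,"tz": 0.07,"wx": 0,"wy": 0,"wz": 0,"hand": 0.06},{"tx": 0,"ty": 0,"tz": 0.1,"wx": 0,"wy": 0,"wz": 0,"hand": 0.06},{"tx": 0,"ty": 0,"tz": 0.118,"wx": 0,"wy": 0,"wz": 0,"hand": 0.06},{"tx": 0,"ty": 0,"tz": 0.118,"wx": 0,"wy": 0,"wz": 0,"hand": 0.06},{"tx": 0,"ty": 0,"tz": 0.118,"wx": 0,"wy": 0,"wz": 0,"hand": 0.0},{"tx": 0,"ty": 0,"tz": 0.118,"wx": 0,"wy": 0,"wz": 0,"hand": 0.0},{"tx": 0,"ty": 0,"tz": 0.118,"wx": 0,"wy": 0,"wz": 0,"hand": 0.0},{"tx": 0,"ty": 0,"tz": 0.118,"wx": 0,"wy": 0,"wz": 0,"hand": 0.0}]}}

```text
time_s: 7.4
ee_pos: [0.4551, 0.113, 0.1353]
orientation: [-0.009, 2.499, 0.048]
wrist_force: [0.5, 0.1, 0.1]
width: 0.001
finger_force: 0.0
```

```bash
python3 - <<'E'
from h import *
did(0,0,.118,0,0,0)
print(pose()); print(monitor.get_state()['q'], monitor.get_state()['wrist_force'])
E
```

```text
cmd-meas mm [ 26.301   25.3205 -60.7992] rot [ 0.04    0.0188 -0.0004]
[[-0.8007 -0.0178  0.5988  0.4551]
 [ 0.005   0.9993  0.0365  0.113 ]
 [-0.5991  0.0322 -0.8     0.1353]
 [ 0.      0.      0.      1.    ]]
[ 1.1042 -0.2188 -1.4818  2.5001  0.1509  0.0548  0.9858] [0.478  0.125  0.1082]
```

The hand stopped short because q3, q4 and q6 are at their range limits, so a 35° outward tilt is out of reach here. I'll back off to a vertical pose above the batten and use the joint samples to work out the arm's geometry.

```bash
python3 - <<'E'
from h import *
s=monitor.get_state()
json.dump([[s['q'].tolist(),pose().tolist()],[[-1.3068,0.3838,0.0438,1.5996,-0.0179,1.1612,-0.0499],T([.2297,.607,.2299],[-0.565 , -3.09  ,  0.0041]).tolist()]],open('samp.json','w'))
to(down(np.array([.46,.14,.25]),np.pi,0))
E
```

```text
MOVE t [-0.0851  0.0015 -0.155 ] w [-0.0019  0.6235 -0.0053] rows>= 3.3
```

{"api": "send_rows", "payload": {"rows": [{"tx": 0,"ty": 0,"tz": -0.118,"wx": 0,"wy": 0,"wz": 0,"hand": 0.06},{"tx": 0,"ty": 0,"tz": -0.118,"wx": 0,"wy": 0,"wz": 0,"hand": 0.06},{"tx": -0.085,"ty": 0.0015,"tz": -0.155,"wx": -0.002,"wy": 0.6235,"wz": -0.005,"hand": 0.06},{"tx": -0.085,"ty": 0.0015,"tz": -0.155,"wx": -0.002,"wy": 0.6235,"wz": -0.005,"hand": 0.06},{"tx": -0.085,"ty": 0.0015,"tz": -0.155,"wx": -0.002,"wy": 0.6235,"wz": -0.005,"hand": 0.06},{"tx": -0.085,"ty": 0.0015,"tz": -0.155,"wx": -0.002,"wy": 0.6235,"wz": -0.005,"hand": 0.06},{"tx": -0.085,"ty": 0.0015,"tz": -0.155,"wx": -0.002,"wy": 0.6235,"wz": -0.005,"hand": 0.06},{"tx": -0.085,"ty": 0.0015,"tz": -0.155,"wx": -0.002,"wy": 0.6235,"wz": -0.005,"hand": 0.06},{"tx": -0.085,"ty": 0.0015,"tz": -0.155,"wx": -0.002,"wy": 0.6235,"wz": -0.005,"hand": 0.06}]}}

```text
time_s: 8.52
ee_pos: [0.4288, 0.108, 0.3095]
orientation: [-0.035, 3.122, 0.049]
wrist_force: [-0.6, 0.6, 0.7]
width: 0.703
finger_force: 0.0
```

```bash
cat > kin.py <<'E'
from h import *
S=json.load(open('samp.json'))
def fk(q,p,sg):
    d1,d3,a,d5,a6,dT,o1,o7=p
    M=np.eye(4)
    def rz(t): return T([0,0,0],[0,0,t])
    def ry(t): return T([0,0,0],[0,t,0])
    tr=lambda x,z:T([x,0,z],[0,0,0])
    return rz(sg[0]*q[0]+o1)@tr(0,d1)@ry(q[1])@tr(0,d3)@rz(sg[1]*q[2])@tr(a,0)@ry(q[3])@tr(-a,d5)@rz(sg[2]*q[4])@ry(q[5])@tr(a6,dT)@rz(sg[3]*q[6]+o7)
LO=np.array([-2.61,-.41,-1.48,0,-1.57,.05,-2.85]);HI=np.array([2.61,2.15,1.57,2.5,4.71,1.97,2.85])
def res(D):
    return np.r_[D[:3,3]*3, R.from_matrix(D[:3,:3]).as_rotvec()]
def fit():
    import itertools; best=None
    for sg in itertools.product([1,-1],repeat=4):
        for o7 in (0,np.pi/2,np.pi,-np.pi/2):
            for o1 in (0,np.pi/2,np.pi,-np.pi/2):
                f=lambda p:np.concatenate([res(np.linalg.inv(np.array(P))@fk(q,p,sg)) for q,P in S])
                s=least_squares(f,[.3,.4,.0,.4,.0,.2,o1,o7],max_nfev=60)
                if best is None or s.cost<best[0]: best=(s.cost,s.x,sg)
    return best
if __name__=='__main__':
    s=monitor.get_state(); S.append([s['q'].tolist(),pose().tolist()]); print(s['q'],pose()[:3,3])
    b=fit(); print(b); json.dump([b[1].tolist(),b[2]],open('kin.json','w')); json.dump(S,open('samp.json','w'))
E
python3 -c "
from h import *
did(-.085,.0015,-.155,-.002,.6235,-.005)"
python3 kin.py
```

```text
cmd-meas mm [ 31.1287  31.919  -59.5884] rot [0.031  0.0188 0.0229]
[ 0.4139 -0.0898 -0.6842  1.9584 -0.0871  1.2278  1.3527] [0.4288 0.108  0.3095]
(np.float64(0.0011848520898963303), array([ 0.2641,  0.5203, -0.0058,  0.5001, -0.0037,  0.3121, -0.0662,
        1.509 ]), (-1, -1, -1, -1))
```

```bash
cat > reach.py <<'E'
from kin import *
p,sg=json.load(open('kin.json'))
print([np.abs(res(np.linalg.inv(np.array(P))@fk(q,p,sg))).max().round(3) for q,P in S])
json.dump(pose().tolist(),open(CF,'w'))
q0=monitor.get_state()['q']
mid=(LO+HI)/2
def ik(Tt,n=6):
    best=(-9,None);rng=np.random.default_rng(0)
    for k in range(n):
        x=q0 if k==0 else rng.uniform(LO,HI)
        s=least_squares(lambda q:np.r_[10*res(np.linalg.inv(Tt)@fk(q,p,sg)),.02*(q-np.array([0,.4,0,1.6,0,1.1,0]))],x,bounds=(LO-1e-6,HI+1e-6) if k else (LO-.1,HI+.1),max_nfev=60)
        e=np.abs(s.fun[:6]).max(); m=min((s.x-LO).min(),(HI-s.x).min())
        if e<.1 and m>best[0]: best=(m,s.x)
    return best
B=np.load('rack.npy');ys=np.load('ys.npy');C=np.load('crib.npy');sl=.6233
def rack(k,de,up,gz=.019,gx=0):
    M=B.copy(); M[:3,3]=(B@[gx,ys[k],0,1])[:3]
    G=M[:3,:3]@np.diag([-1,1,-1.])@R.from_rotvec([0,de,0]).as_matrix()
    A=T(M[:3,3],G); A[:3,3]+=G[:,2]*gz; A[:3,3]+=M[:3,2]*up; return A
def seat(X,Y,z,head,de,up,gz=.019,gx=0):   # head: heading of batten x
    h=C[3]; c=np.array([C[0]+X*np.cos(h)-Y*np.sin(h),C[1]+X*np.sin(h)+Y*np.cos(h),z+up])
    M=R.from_euler('z',head).as_matrix(); G=M@np.diag([-1,1,-1.])@R.from_rotvec([0,de,0]).as_matrix()
    return T(c+M[:,0]*gx+G[:,2]*gz,G)
if __name__=='__main__':
  h=C[3]
  for d in (10,20,30):
    de=np.radians(d)
    for k in range(3): print(d,'rack',k,*[np.round(ik(rack(k,de,u))[0],2) for u in (0,.1)])
    for nm,a in [('low+',(.07,0,.047,h+np.pi/2)),('low-',(.07,0,.047,h-np.pi/2)),('upA',(0,.07,.067,h)),('upB',(0,-.07,.067,h)),('upA-',(0,.07,.067,h+np.pi)),('upB-',(0,-.07,.067,h+np.pi))]:
        print(d,nm,*[np.round(ik(seat(*a,de,u))[0],2) for u in (0,.1)])
E
python3 reach.py
```

```text
[np.float64(0.04), np.float64(0.004), np.float64(0.025)]
10 rack 0 0.14 0.1
10 rack 1 0.22 0.18
10 rack 2 0.34 0.31
10 low+ 0.61 0.53
10 low- 0.75 0.79
10 upA 0.56 0.62
10 upB 0.75 0.8
10 upA- 0.36 0.42
10 upB- 0.56 0.62
20 rack 0 0.24 0.19
20 rack 1 0.32 0.27
20 rack 2 0.43 0.39
20 low+ 0.52 0.35
20 low- 0.82 0.77
20 upA 0.66 0.69
20 upB 0.8 0.65
20 upA- 0.27 0.33
20 upB- 0.48 0.54
30 rack 0 0.35 0.29
30 rack 1 0.42 0.37
30 rack 2 0.52 0.47
30 low+ 0.41 0.26
30 low- 0.79 0.64
30 upA 0.67 0.53
30 upB 0.63 0.51
30 upA- 0.19 0.24
30 upB- 0.41 0.46
```

```bash
python3 - <<'E'
from reach import *
de=np.radians(20)
D=to(rack(0,de,.08,.016)); to(rack(0,de,0,.016)); to(rack(0,de,0,.016),rack(0,de,.08,.016))
E
```

```text
[np.float64(0.04), np.float64(0.004), np.float64(0.025)]
MOVE t [0.0029 0.0254 0.1712] w [ 0.0349 -0.2554  0.0238] rows>= 2.8
MOVE t [-0.0425  0.0221  0.237 ] w [ 0.0349 -0.2554  0.0238] rows>= 3.9
MOVE t [-0.0274  0.      0.0752] w [ 0.  0. -0.] rows>= 1.3
```

{"api": "send_rows", "payload": {"rows": [{"tx": 0.003,"ty": 0.0254,"tz": 0.05,"wx": 0.035,"wy": -0.1,"wz": 0.024,"hand": 0.06},{"tx": 0.003,"ty": 0.0254,"tz": 0.1,"wx": 0.035,"wy": -0.255,"wz": 0.024,"hand": 0.06},{"tx": 0.003,"ty": 0.0254,"tz": 0.15,"wx": 0.035,"wy": -0.255,"wz": 0.024,"hand": 0.06},{"tx": 0.0029,"ty": 0.0254,"tz": 0.1712,"wx": 0.0349,"wy": -0.2554,"wz": 0.0238,"hand": 0.06},{"tx": 0.0029,"ty": 0.0254,"tz": 0.1712,"wx": 0.0349,"wy": -0.2554,"wz": 0.0238,"hand": 0.06},{"tx": 0.0029,"ty": 0.0254,"tz": 0.1712,"wx": 0.0349,"wy": -0.2554,"wz": 0.0238,"hand": 0.06},{"tx": 0.0029,"ty": 0.0254,"tz": 0.1712,"wx": 0.0349,"wy": -0.2554,"wz": 0.0238,"hand": 0.06},{"tx": 0.0029,"ty": 0.0254,"tz": 0.1712,"wx": 0.0349,"wy": -0.2554,"wz": 0.0238,"hand": 0.06}]}}

```text
time_s: 9.52
ee_pos: [0.4311, 0.139, 0.1411]
orientation: [0.011, 2.865, 0.001]
wrist_force: [-0.4, -0.4, -0.5]
width: 0.707
finger_force: 0.0
```

```bash
python3 - <<'E'
from reach import *
E
python3 - <<'E'
from reach import *
E
python3 - <<'E'
from h import *
import reach as r
print(monitor.get_state()['q'])
to(r.rack(0,np.radians(20),0,.016))
E
```

```text
[np.float64(0.04), np.float64(0.004), np.float64(0.025)]
[np.float64(0.04), np.float64(0.004), np.float64(0.025)]
[np.float64(0.04), np.float64(0.004), np.float64(0.025)]
[ 0.3799  0.0245 -0.8646  2.2883  0.258   0.6062  0.8858]
MOVE t [-0.024  -0.0003  0.0764] w [ 0.0013  0.0025 -0.002 ] rows>= 1.3
```

{"api": "send_rows", "payload": {"rows": [{"tx": -0.012,"ty": 0,"tz": 0.035,"wx": 0.001,"wy": 0.001,"wz": -0.001,"hand": 0.06},{"tx": -0.02,"ty": 0,"tz": 0.06,"wx": 0.001,"wy": 0.001,"wz": -0.001,"hand": 0.06},{"tx": -0.025,"ty": 0,"tz": 0.076,"wx": 0.001,"wy": 0.001,"wz": -0.001,"hand": 0.06},{"tx": -0.025,"ty": 0,"tz": 0.076,"wx": 0.001,"wy": 0.001,"wz": -0.001,"hand": 0.06},{"tx": -0.025,"ty": 0,"tz": 0.076,"wx": 0.001,"wy": 0.001,"wz": -0.001,"hand": 0.0},{"tx": -0.025,"ty": 0,"tz": 0.076,"wx": 0.001,"wy": 0.001,"wz": -0.001,"hand": 0.0},{"tx": -0.025,"ty": 0,"tz": 0.076,"wx": 0.001,"wy": 0.001,"wz": -0.001,"hand": 0.0},{"tx": -0.025,"ty": 0,"tz": 0.076,"wx": 0.001,"wy": 0.001,"wz": -0.001,"hand": 0.0}]}}

```text
time_s: 10.52
ee_pos: [0.4751, 0.1387, 0.0745]
orientation: [0.008, 2.867, -0.002]
wrist_force: [-2.8, -0.9, 7.0]
width: 0.232
finger_force: 58.9
```

```bash
sed -i '/json.dump(pose().tolist(),open(CF/d; /^print(\[np.abs(res/d' reach.py; python3 - <<'E'
from h import *
import reach as r
did(-.025,0,.076,.001,.001,-.001)
to(r.rack(0,np.radians(20),0,.016),pose()); print(monitor.get_state()['q'])
E
```

```text
cmd-meas mm [0.8908 0.0225 0.2744] rot [-0.0007 -0.001   0.001 ]
MOVE t [ 0.     -0.0003  0.0003] w [-0.0004  0.0005 -0.    ] rows>= 0.0
[ 0.2733  0.2798 -0.7666  2.2464  0.6536  0.5302  0.5721]
```

{"api": "send_rows", "payload": {"rows": [{"tx": 0.014,"ty": 0,"tz": -0.038,"wx": 0,"wy": 0,"wz": 0,"hand": 0.0},{"tx": 0.028,"ty": 0,"tz": -0.076,"wx": 0,"wy": 0,"wz": 0,"hand": 0.0},{"tx": 0.035,"ty": 0,"tz": -0.11,"wx": 0,"wy": 0,"wz": 0,"hand": 0.0},{"tx": 0.035,"ty": -0.05,"tz": -0.13,"wx": 0,"wy": 0,"wz": 0,"hand": 0.0},{"tx": 0.03,"ty": -0.11,"tz": -0.13,"wx": 0,"wy": 0,"wz": 0,"hand": 0.0},{"tx": 0.02,"ty": -0.17,"tz": -0.13,"wx": 0,"wy": 0,"wz": 0,"hand": 0.0},{"tx": 0.01,"ty": -0.2,"tz": -0.13,"wx": 0,"wy": 0,"wz": 0,"hand": 0.0}]}}

```text
time_s: 11.4
ee_pos: [0.428, -0.0645, 0.196]
orientation: [0.015, 2.868, -0.003]
wrist_force: [0.9, 1.2, -0.3]
width: 0.222
finger_force: 59.0
```

```bash
python3 - <<'E'
from h import *
import reach as r
did(.01,-.2,-.13,0,0,0)
print(pose()[:3,3],monitor.get_state()['q'],monitor.get_state()['width'])
h=r.C[3]
A=r.seat(.07,0,.047,h-np.pi/2,np.radians(20),.06,.016)
to(A); print(A[:3,3], r.ik(A))
E
```

```text
cmd-meas mm [1.5998 3.4751 0.9939] rot [-0.0021 -0.0021 -0.0037]
[ 0.428  -0.0645  0.196 ] [ 0.604  -0.1528 -0.4937  2.2928 -0.1486  0.7156  1.7648] 0.22181086907585246
MOVE t [-0.1198 -0.1222  0.143 ] w [-0.0478  0.533   1.3168] rows>= 7.6
[ 0.5831 -0.1842  0.092 ] (np.float64(0.8333599969893586), array([ 0.4605,  0.5888, -0.12  ,  1.6538, -0.2226,  1.1366,  0.7408]))
```

{"api": "send_rows", "payload": {"rows": [{"tx": -0.02,"ty": -0.02,"tz": 0.0,"wx": -0.006,"wy": 0.07,"wz": 0.165,"hand": 0.0},{"tx": -0.03,"ty": -0.05,"tz": 0.0,"wx": -0.012,"wy": 0.14,"wz": 0.33,"hand": 0.0},{"tx": -0.05,"ty": -0.08,"tz": 0.02,"wx": -0.018,"wy": 0.2,"wz": 0.495,"hand": 0.0},{"tx": -0.08,"ty": -0.1,"tz": 0.04,"wx": -0.024,"wy": 0.267,"wz": 0.66,"hand": 0.0},{"tx": -0.1,"ty": -0.122,"tz": 0.06,"wx": -0.03,"wy": 0.333,"wz": 0.823,"hand": 0.0},{"tx": -0.12,"ty": -0.122,"tz": 0.08,"wx": -0.036,"wy": 0.4,"wz": 0.99,"hand": 0.0},{"tx": -0.12,"ty": -0.122,"tz": 0.1,"wx": -0.042,"wy": 0.466,"wz": 1.15,"hand": 0.0},{"tx": -0.12,"ty": -0.122,"tz": 0.11,"wx": -0.048,"wy": 0.533,"wz": 1.317,"hand": 0.0},{"tx": -0.1198,"ty": -0.1222,"tz": 0.143,"wx": -0.0478,"wy": 0.533,"wz": 1.3168,"hand": 0.0},{"tx": -0.1198,"ty": -0.1222,"tz": 0.143,"wx": -0.0478,"wy": 0.533,"wz": 1.3168,"hand": 0.0},{"tx": -0.1198,"ty": -0.1222,"tz": 0.143,"wx": -0.0478,"wy": 0.533,"wz": 1.3168,"hand": 0.0},{"tx": -0.1198,"ty": -0.1222,"tz": 0.143,"wx": -0.0478,"wy": 0.533,"wz": 1.3168,"hand": 0.0},{"tx": -0.1198,"ty": -0.1222,"tz": 0.143,"wx": -0.0478,"wy": 0.533,"wz": 1.3168,"hand": 0.0}]}}

```text
time_s: 13.02
ee_pos: [0.5827, -0.1844, 0.0919]
orientation: [-1.73, -2.264, -0.303]
wrist_force: [-0.4, -1.2, -0.3]
width: 0.227
finger_force: 59.0
```

```bash
python3 - <<'E'
from h import *
import reach as r
did(-.1198,-.1222,.143,-.0478,.533,1.3168)
h=r.C[3]
to(r.seat(.07,0,.047,h-np.pi/2,np.radians(20),.0,.016)); to(r.seat(.07,0,.047,h-np.pi/2,np.radians(20),.06,.016),pose())
E
python3 look.py p1 batten_4_mid
python3 - <<'E'
import cv2
im=cv2.imread('pics/p1.png'); cv2.imwrite('pics/p1z.png',cv2.resize(im,None,fx=1.25,fy=1.25,interpolation=cv2.INTER_CUBIC))
E
```

```text
cmd-meas mm [0.3344 0.2935 0.0866] rot [-0.0007  0.0009  0.0003]
MOVE t [-0.0205  0.      0.0564] w [-0. -0.  0.] rows>= 1.0
MOVE t [0.0002 0.0004 0.    ] w [-0.0008  0.0009  0.0003] rows>= 0.0
batten_4_mid [([85.9, 265.3], 0.68)]
0.6 [ 89.7 246.1  64.5 306.3] 0.5280567407608032 17666
[[-0.2469  0.9648 -0.0902  0.5827]
 [ 0.907   0.2629  0.329  -0.1844]
 [ 0.3412 -0.0006 -0.94    0.0919]
 [ 0.      0.      0.      1.    ]] 13.175
```

View pics/p1z.png

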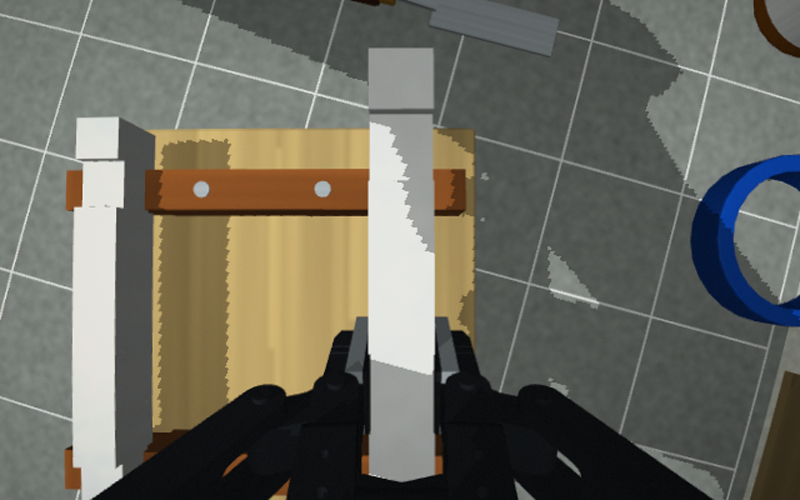

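The picture shows the held batten upright in the view, its low end at zoom row 48 and a notch wall at ~110, hovering over the far free seat. I'll compare this with the nominal grasp.

```bash
python3 - <<'E'
from h import *
import reach as r
P=np.load('p1.npy'); c=cam('wrist',P); de=np.radians(20)
# batten pose from tool: tool = M diag(-1,1,-1) Ry(de), origin = c+G z*.016
def bat(dx,dd):
    G=R.from_matrix(np.diag([-1,1,-1.]))*R.from_rotvec([0,de+dd,0]); A=T([0,0,0],G.as_matrix()); A[:3,3]=G.as_matrix()[:,2]*.016; A[0,3]-=dx
    return P@np.linalg.inv(A)
for dx in (0,):
    M=bat(dx,0)
    for x,z in ((-.1,.015),(-.1,-.015),(-.081,.015),(-.081,.010),(-.059,.015),(-.059,.01)):
        q=proj(c,[(M@[x,y,z,1])[:3] for y in (-.01,.01)]); print(x,z,((q+.5)*1.25-.5).round(1).ravel())
print('batten centre',M[:3,3],'x dir',M[:3,0],'camera in batten', (np.linalg.inv(M)@np.linalg.inv(c[2])[:,3]))
s=r.seat(.07,0,.047,r.C[3]-np.pi/2,de,.06,.016)
E
```

```text
-0.1 0.015 [373.2  49.2 437.3  49.3]
-0.1 -0.015 [378.3  87.2 430.9  87.3]
-0.081 0.015 [372.9 109.  437.5 109.1]
-0.081 0.01 [373.9 114.4 436.2 114.5]
-0.059 0.015 [372.6 179.5 437.7 179.6]
-0.059 0.01 [373.7 182.4 436.4 182.5]
batten centre [ 0.5842 -0.1897  0.1069] x dir [ 0.2629 -0.9648  0.0009] camera in batten [-0.0341 -0.0011  0.1482  1.    ]
```

```bash
python3 - <<'E'
from h import *
import reach as r
P=np.load('p1.npy'); c=cam('wrist',P); C=r.C;h=C[3]
def W(X,Y,z): return [C[0]+X*np.cos(h)-Y*np.sin(h),C[1]+X*np.sin(h)+Y*np.cos(h),z]
for n,a in dict(rend1=(.1,.08,.042),rend2=(.1,.06,.042),board=(.11,.11,.012),boardL=(-.11,.11,.012),b4tl=(-.08,.1,.062),b4tr=(-.06,.1,.062),b4_59l=(-.08,.059,.062),rfar=(-.1,.08,.042),rl=(-.06,.06,.042)).items():
    print(n,((proj(c,W(*a))[0]+.5)*1.25-.5).round(1))
E
python3 - <<'E'
import cv2
im=cv2.imread('pics/p1.png'); cv2.imwrite('pics/p1y.png',cv2.resize(im[80:190,40:400],None,fx=2.2,fy=5,interpolation=cv2.INTER_CUBIC))
E
```

```text
rend1 [465.7 167.1]
rend2 [465.8 207.5]
board [475.4 125.8]
boardL [ 92.3 127.7]
b4tl [ 78.8 115.9]
b4tr [120.6 115.1]
b4_59l [ 76.  204.7]
rfar [ 68.3 168.4]
rl [143.8 207.5]
```

Held batten and crib features both sit within about 1 mm of prediction. The relative offset calls for roughly +1 mm in crib X and -1.2 mm in Y. I'll descend with that correction.

{"api": "send_rows", "payload": {"rows": [{"tx": -0.007,"ty": 0.001,"tz": 0.017,"wx": 0,"wy": 0,"wz": 0,"hand": 0.0},{"tx": -0.0145,"ty": 0.001,"tz": 0.036,"wx": 0,"wy": 0,"wz": 0,"hand": 0.0},{"tx": -0.018,"ty": 0.001,"tz": 0.0465,"wx": 0,"wy": 0,"wz": 0,"hand": 0.0},{"tx": -0.02,"ty": 0.001,"tz": 0.052,"wx": 0,"wy": 0,"wz": 0,"hand": 0.0},{"tx": -0.0216,"ty": 0.001,"tz": 0.056,"wx": 0,"wy": 0,"wz": 0,"hand": 0.0},{"tx": -0.0216,"ty": 0.001,"tz": 0.056,"wx": 0,"wy": 0,"wz": 0,"hand": 0.0},{"tx": -0.0216,"ty": 0.001,"tz": 0.056,"wx": 0,"wy": 0,"wz": 0,"hand": 0.0}]}}

```text
time_s: 14.05
ee_pos: [0.5815, -0.1843, 0.0361]
orientation: [-1.722, -2.257, -0.3]
wrist_force: [-10.9, 0.1, 27.0]
width: 0.222
finger_force: 62.6
```

```bash
python3 - <<'E'
from h import *
import reach as r
did(-.0216,.001,.056,0,0,0)
s=monitor.get_state();print(s['wrist_force'],s['wrist_torque'],s['finger_force'])
to(r.seat(.07,0,.047,r.C[3]-np.pi/2,np.radians(20),.0,.016),pose())
E
```

```text
cmd-meas mm [ 2.857  -0.6554 -4.1209] rot [-0.0082 -0.006   0.0003]
[-10.8745   0.1484  26.96  ] [0.955  2.8578 0.7794] 62.577069103717804
MOVE t [-0.0017  0.0016  0.0038] w [-0.0082 -0.006   0.0003] rows>= 0.1
```

{"api": "send_rows", "payload": {"rows": [{"tx": 0.0007,"ty": -0.001,"tz": -0.002,"wx": 0,"wy": 0,"wz": 0,"hand": 0.0},{"tx": 0.0007,"ty": -0.002,"tz": -0.002,"wx": 0,"wy": 0,"wz": 0,"hand": 0.0},{"tx": 0.0007,"ty": -0.003,"tz": -0.002,"wx": 0,"wy": 0,"wz": 0,"hand": 0.0}]}}

```text
time_s: 14.42
ee_pos: [0.5813, -0.1844, 0.0364]
orientation: [-1.726, -2.261, -0.306]
wrist_force: [-3.8, 2.9, 15.4]
width: 0.222
finger_force: 61.1
```

```bash
cat > chk.py <<'E'
from h import *
import reach as r, sys
a=[float(v) for v in sys.argv[2:8]]; 
if any(a): did(*a)
s=monitor.get_state();print('t',s['time_s'],'F',s['wrist_force'],'M',s['wrist_torque'])
h=r.C[3]; hd=h-np.pi/2
ST={'low':r.seat(.07,0,.047,hd,np.radians(20),0,.016),'upA':r.seat(0,.07,.067,h,np.radians(20),0,.016),'upB':r.seat(0,-.07,.067,h,np.radians(20),0,.016)}[sys.argv[1]]
E=np.array([[np.cos(h),np.sin(h),0],[-np.sin(h),np.cos(h),0],[0,0,1]])
for n,A in (('meas',pose()),('cmd',cmd())): print(n,'- nominal in crib XYZ mm',(E@(A-ST)[:3,3]*1e3).round(1),'rot tool',R.from_matrix(ST[:3,:3].T@A[:3,:3]).as_rotvec().round(4))
print('F crib',E@s['wrist_force'])
E
python3 chk.py low .0007 -.003 -.002 0 0 0
```

```text
cmd-meas mm [ 0.1079 -1.381  -2.259 ] rot [-0.0019 -0.0033  0.0013]
t 14.425 F [-3.8041  2.9197 15.4249] M [0.5593 0.9546 0.2061]
meas - nominal in crib XYZ mm [-1.8  0.2  4.4] rot tool [ 0.0019  0.0034 -0.0013]
cmd - nominal in crib XYZ mm [-2.  -1.2  2.1] rot tool [ 0.  0. -0.]
F crib [-2.9049  3.8154 15.4249]
```

The batten is now confined in X at about -1.8 mm but still rides ~4.4 mm high, so the Y notches don't match yet. I'll search along Y with light pressure.

{"api": "send_rows", "payload": {"rows": [{"tx": -0.001,"ty": 0,"tz": -0.0005,"wx": 0,"wy": 0,"wz": 0,"hand": 0.0},{"tx": -0.002,"ty": 0,"tz": -0.0005,"wx": 0,"wy": 0,"wz": 0,"hand": 0.0},{"tx": -0.0025,"ty": 0,"tz": -0.0005,"wx": 0,"wy": 0,"wz": 0,"hand": 0.0},{"tx": -0.0025,"ty": 0,"tz": -0.0005,"wx": 0,"wy": 0,"wz": 0,"hand": 0.0}]}}

```text
time_s: 14.92
ee_pos: [0.5814, -0.1844, 0.0363]
orientation: [-1.722, -2.259, -0.307]
wrist_force: [-5.2, 5.5, 18.3]
width: 0.226
finger_force: 61.4
```

```bash
python3 chk.py low -.0025 0 -.0005 0 0 0
```

```text
cmd-meas mm [ 0.7213 -3.8641 -2.6118] rot [-0.0037 -0.0074  0.0022]
t 14.925 F [-5.1885  5.4751 18.2762] M [0.9493 1.412  0.2725]
meas - nominal in crib XYZ mm [-1.7  0.2  4.4] rot tool [ 0.0038  0.0074 -0.0022]
cmd - nominal in crib XYZ mm [-2.  -3.7  1.8] rot tool [ 0.  0. -0.]
F crib [-3.5704  6.6445 18.2762]
```

```bash
python3 look.py p2; python3 - <<'E'
import cv2
im=cv2.imread('pics/p2.png'); cv2.imwrite('pics/p2z.png',cv2.resize(im[0:200,220:420],None,fx=3,fy=3,interpolation=cv2.INTER_CUBIC))
E
```

```text
[[-0.248   0.9641 -0.0952  0.5814]
 [ 0.9037  0.2656  0.3357 -0.1844]
 [ 0.3489 -0.0028 -0.9371  0.0363]
 [ 0.      0.      0.      1.    ]] 14.975
```

View pics/p2z.png

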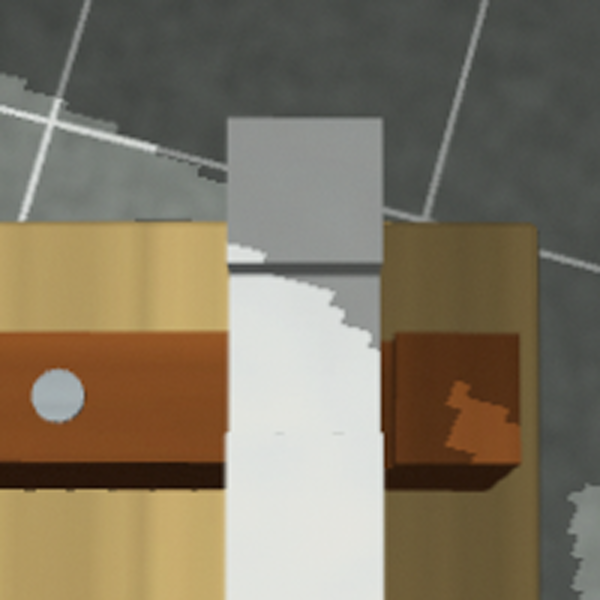

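The batten sits between the notch walls: runner end at u=519, notch wall edge at u=396, batten from 227 to 384. I'll compute the relative pose from this one picture.

```bash
cat > rel.py <<'E'
from h import *
import reach as r
P=np.load('p2.npy'); c=cam('wrist',P); C=r.C
g=lambda u,v:[220+(u+.5)/3-.5,(v+.5)/3-.5]
tf=lambda p,X:p[:3]+X@R.from_euler('ZYX',[p[3],p[4],0]).as_matrix().T
L=[(.1,.08,.042,519,333),(.1,.06,.042,520,465),(.081,.08,.042,396,334),(.081,.06,.042,396,466),(.11,.11,.012,538,223)]
X=np.array([l[:3] for l in L]);uv=np.array([g(*l[3:]) for l in L])
s=least_squares(lambda q:(proj(c,tf([q[0],q[1],0,C[3],0],X))-uv).ravel(),C[:2]); print('crib',s.x,'vs',C[:2],'res',s.fun.round(1))
h=C[3];E=np.array([[np.cos(h),np.sin(h),0],[-np.sin(h),np.cos(h),0],[0,0,1]]); print('crib shift',E[:2,:2]@(s.x-C[:2])*1e3)
Lb=[(-.1,-.01,.015,228,118),(-.1,.01,.015,383,118),(-.081,-.01,.015,228.5,265),(-.081,.01,.015,383,265),(-.059,-.01,.015,226,433),(-.059,.01,.015,384,433)]
Xb=np.array([l[:3] for l in Lb]);ub=np.array([g(*l[3:]) for l in Lb])
for zf in (None,.047,.052):
    f=lambda q:np.r_[(proj(c,tf([q[0],q[1],q[2],q[3],0],Xb))-ub).ravel(), 0 if zf is None else 1e3*(q[2]-zf)]
    b=least_squares(f,[.585,-.19,.05,h-np.pi/2]); d=E@(b.x[:3]-np.r_[s.x,0])
    print('batten',b.x,'in crib mm',d*1e3,'yaw err',b.x[3]-h+np.pi/2,np.abs(b.fun).max())
    # bias fix: the pad-centred batten's y tells camera shift
E
python3 rel.py
```

```text
crib [ 0.5171 -0.209 ] vs [ 0.517  -0.2078] res [ 0.1  0.8  0.   0.1 -0.3  0.1 -0.3 -0.5  0.6 -0.7]
crib shift [-0.2147 -1.1332]
batten [ 0.5821 -0.1906  0.053  -1.302 ] in crib mm [67.6103  0.6572 52.9928] yaw err 0.003324646788404717 0.6119912186293703
batten [ 0.5818 -0.1895  0.0497 -1.302 ] in crib mm [67.5989  1.8119 49.6702] yaw err 0.003315758994229423 2.6702341388116153
batten [ 0.5821 -0.1904  0.0525 -1.302 ] in crib mm [67.6085  0.8431 52.4577] yaw err 0.0033231816813708015 0.596858667261472
```

From this picture the batten is 2.4 mm short in X and fine in Y, riding 5 mm high. It probably touched down while the arm was lagging and friction held it. I'll lift, settle and come down slowly.

{"api": "send_rows", "payload": {"rows": [{"tx": 0.0059,"ty": 0.0027,"tz": -0.0066,"wx": 0,"wy": 0,"wz": 0,"hand": 0.0},{"tx": 0.0059,"ty": 0.0027,"tz": -0.0066,"wx": 0,"wy": 0,"wz": 0,"hand": 0.0},{"tx": 0.0059,"ty": 0.0027,"tz": -0.0066,"wx": 0,"wy": 0,"wz": 0,"hand": 0.0},{"tx": 0.0059,"ty": 0.0027,"tz": -0.0066,"wx": 0,"wy": 0,"wz": 0,"hand": 0.0},{"tx": 0.0052,"ty": 0.0027,"tz": -0.0047,"wx": 0,"wy": 0,"wz": 0,"hand": 0.0},{"tx": 0.0045,"ty": 0.0027,"tz": -0.0028,"wx": 0,"wy": 0,"wz": 0,"hand": 0.0},{"tx": 0.0042,"ty": 0.0027,"tz": -0.0019,"wx": 0,"wy": 0,"wz": 0,"hand": 0.0},{"tx": 0.0038,"ty": 0.0027,"tz": -0.0009,"wx": 0,"wy": 0,"wz": 0,"hand": 0.0},{"tx": 0.0035,"ty": 0.0027,"tz": 0.0,"wx": 0,"wy": 0,"wz": 0,"hand": 0.0},{"tx": 0.0031,"ty": 0.0027,"tz": 0.0009,"wx": 0,"wy": 0,"wz": 0,"hand": 0.0},{"tx": 0.0028,"ty": 0.0027,"tz": 0.0019,"wx": 0,"wy": 0,"wz": 0,"hand": 0.0},{"tx": 0.0025,"ty": 0.0027,"tz": 0.0028,"wx": 0,"wy": 0,"wz": 0,"hand": 0.0},{"tx": 0.0025,"ty": 0.0027,"tz": 0.0028,"wx": 0,"wy": 0,"wz": 0,"hand": 0.0}]}}

```text
time_s: 16.6
ee_pos: [0.583, -0.1842, 0.0317]
orientation: [-1.728, -2.262, -0.303]
wrist_force: [-1.3, 0.6, 5.0]
width: 0.226
finger_force: 60.0
```

```bash
python3 chk.py low .0025 .0027 .0028 0 0 0
```

```text
cmd-meas mm [ 0.8019 -0.1061  0.2858] rot [-0.0023 -0.0008  0.0001]
t 16.6 F [-1.3255  0.573   4.9669] M [-0.1408  0.1943  0.0001]
meas - nominal in crib XYZ mm [-0.1 -0.1 -0.3] rot tool [ 0.0023  0.0009 -0.0001]
cmd - nominal in crib XYZ mm [ 0.7 -0.4 -0. ] rot tool [ 0.  0. -0.]
F crib [-1.1288  0.9007  4.9669]
```

It dropped in, with Z -0.3 mm against nominal and 5 N of force. I'll release it and retreat.

{"api": "send_rows", "payload": {"rows": [{"tx": 0,"ty": 0,"tz": 0,"wx": 0,"wy": 0,"wz": 0,"hand": 0.05},{"tx": 0,"ty": 0,"tz": 0,"wx": 0,"wy": 0,"wz": 0,"hand": 0.05},{"tx": 0,"ty": 0,"tz": 0,"wx": 0,"wy": 0,"wz": 0,"hand": 0.05},{"tx": 0.0034,"ty": 0,"tz": -0.0094,"wx": 0,"wy": 0,"wz": 0,"hand": 0.05},{"tx": 0.0103,"ty": 0,"tz": -0.0282,"wx": 0,"wy": 0,"wz": 0,"hand": 0.05},{"tx": 0.024,"ty": 0,"tz": -0.066,"wx": 0,"wy": 0,"wz": 0,"hand": 0.05},{"tx": 0.0342,"ty": 0,"tz": -0.094,"wx": 0,"wy": 0,"wz": 0,"hand": 0.06}]}}

```text
time_s: 17.48
ee_pos: [0.5842, -0.1846, 0.134]
orientation: [-1.73, -2.265, -0.304]
wrist_force: [0.4, 0.0, 0.1]
width: 0.701
finger_force: 0.0
```

```bash
python3 - <<'E'
from h import *
import reach as r
did(.0342,0,-.094,0,0,0); print(monitor.get_state()['width'])
to(r.rack(1,np.radians(20),.09,.016)); to(r.rack(1,np.radians(20),0.,.016),r.rack(1,np.radians(20),.09,.016))
P=pose(); im=eyes.camera('wrist'); cv2.imwrite('pics/q1.png',im[:,:,::-1]); np.save('q1.npy',P)
E
```

```text
cmd-meas mm [-0.3807  0.2918 -2.0045] rot [0.0004 0.0014 0.0006]
0.7009856250026911
MOVE t [ 0.4147 -0.0481  0.1347] w [ 0.0493 -0.532  -1.3175] rows>= 7.6
MOVE t [-0.0308  0.      0.0846] w [ 0.  0. -0.] rows>= 1.4
```

{"api": "send_rows", "payload": {"rows": [{"tx": 0.04,"ty": -0.005,"tz": -0.02,"wx": 0.006,"wy": -0.066,"wz": -0.165,"hand": 0.06},{"tx": 0.09,"ty": -0.01,"tz": -0.01,"wx": 0.012,"wy": -0.133,"wz": -0.33,"hand": 0.06},{"tx": 0.15,"ty": -0.015,"tz": 0.0,"wx": 0.018,"wy": -0.2,"wz": -0.495,"hand": 0.06},{"tx": 0.2,"ty": -0.02,"tz": 0.0,"wx": 0.025,"wy": -0.266,"wz": -0.66,"hand": 0.06},{"tx": 0.26,"ty": -0.025,"tz": 0.03,"wx": 0.031,"wy": -0.333,"wz": -0.823,"hand": 0.06},{"tx": 0.31,"ty": -0.03,"tz": 0.05,"wx": 0.037,"wy": -0.4,"wz": -0.99,"hand": 0.06},{"tx": 0.37,"ty": -0.04,"tz": 0.08,"wx": 0.043,"wy": -0.466,"wz": -1.15,"hand": 0.06},{"tx": 0.4147,"ty": -0.0481,"tz": 0.11,"wx": 0.0493,"wy": -0.532,"wz": -1.3175,"hand": 0.06},{"tx": 0.4147,"ty": -0.0481,"tz": 0.1347,"wx": 0.0493,"wy": -0.532,"wz": -1.3175,"hand": 0.06},{"tx": 0.4147,"ty": -0.0481,"tz": 0.1347,"wx": 0.0493,"wy": -0.532,"wz": -1.3175,"hand": 0.06},{"tx": 0.4147,"ty": -0.0481,"tz": 0.1347,"wx": 0.0493,"wy": -0.532,"wz": -1.3175,"hand": 0.06},{"tx": 0.4147,"ty": -0.0481,"tz": 0.1347,"wx": 0.0493,"wy": -0.532,"wz": -1.3175,"hand": 0.06},{"tx": 0.4147,"ty": -0.0481,"tz": 0.1347,"wx": 0.0493,"wy": -0.532,"wz": -1.3175,"hand": 0.06}]}}

```text
time_s: 19.15
ee_pos: [0.4232, 0.2226, 0.1468]
orientation: [0.011, 2.868, -0.001]
wrist_force: [-0.4, -0.3, 0.3]
width: 0.704
finger_force: 0.0
```

```bash
python3 - <<'E'
from h import *
import reach as r
did(.4147,-.0481,.1347,.0493,-.532,-1.3175); print(monitor.get_state()['q'])
to(r.rack(1,np.radians(20),0.,.016))
E
```

```text
cmd-meas mm [-0.1017  0.8877  0.3956] rot [-0.0003 -0.0011 -0.0021]
[ 0.1144  0.0961 -0.8166  2.2161  0.3926  0.685   0.5864]
MOVE t [-0.0307  0.      0.0845] w [-0.  0. -0.] rows>= 1.4
```

{"api": "send_rows", "payload": {"rows": [{"tx": -0.012,"ty": 0.001,"tz": 0.033,"wx": 0,"wy": 0,"wz": 0,"hand": 0.06},{"tx": -0.022,"ty": 0.001,"tz": 0.06,"wx": 0,"wy": 0,"wz": 0,"hand": 0.06},{"tx": -0.028,"ty": 0.001,"tz": 0.077,"wx": 0,"wy": 0,"wz": 0,"hand": 0.06},{"tx": -0.0307,"ty": 0.001,"tz": 0.0845,"wx": 0,"wy": 0,"wz": 0,"hand": 0.06},{"tx": -0.0307,"ty": 0.001,"tz": 0.0845,"wx": 0,"wy": 0,"wz": 0,"hand": 0.06},{"tx": -0.0307,"ty": 0.001,"tz": 0.0845,"wx": 0,"wy": 0,"wz": 0,"hand": 0.0},{"tx": -0.0307,"ty": 0.001,"tz": 0.0845,"wx": 0,"wy": 0,"wz": 0,"hand": 0.0},{"tx": -0.0307,"ty": 0.001,"tz": 0.0845,"wx": 0,"wy": 0,"wz": 0,"hand": 0.0},{"tx": -0.0307,"ty": 0.001,"tz": 0.0845,"wx": 0,"wy": 0,"wz": 0,"hand": 0.0},{"tx": -0.0307,"ty": 0.001,"tz": 0.0845,"wx": 0,"wy": 0,"wz": 0,"hand": 0.0}]}}

```text
time_s: 20.4
ee_pos: [0.4745, 0.2244, 0.0738]
orientation: [0.007, 2.869, -0.002]
wrist_force: [-2.9, -0.6, 6.0]
width: 0.227
finger_force: 59.0
```

```bash
python3 - <<'E'
from h import *
import reach as r
did(-.0307,.001,.0845,0,0,0)
h=r.C[3]
A=r.seat(0,-.07,.067,h,np.radians(20),.06,.016); to(A)
E
```

```text
cmd-meas mm [ 1.0395 -0.2055  0.3952] rot [-0.0002 -0.0013  0.0009]
MOVE t [-0.0654 -0.5007 -0.0208] w [ 0.0103  0.6195 -0.2753] rows>= 8.1
```

{"api": "send_rows", "payload": {"rows": [{"tx": 0.014,"ty": 0,"tz": -0.038,"wx": 0,"wy": 0,"wz": 0,"hand": 0.0},{"tx": 0.028,"ty": 0,"tz": -0.076,"wx": 0,"wy": 0,"wz": 0,"hand": 0.0},{"tx": 0.042,"ty": 0,"tz": -0.115,"wx": 0,"wy": 0,"wz": 0,"hand": 0.0},{"tx": 0.035,"ty": -0.05,"tz": -0.14,"wx": 0,"wy": 0,"wz": 0,"hand": 0.0},{"tx": 0.02,"ty": -0.11,"tz": -0.14,"wx": 0,"wy": 0,"wz": 0,"hand": 0.0},{"tx": 0.0,"ty": -0.17,"tz": -0.14,"wx": 0.001,"wy": 0.09,"wz": -0.04,"hand": 0.0},{"tx": -0.02,"ty": -0.23,"tz": -0.13,"wx": 0.003,"wy": 0.19,"wz": -0.08,"hand": 0.0},{"tx": -0.03,"ty": -0.29,"tz": -0.12,"wx": 0.005,"wy": 0.28,"wz": -0.12,"hand": 0.0},{"tx": -0.04,"ty": -0.35,"tz": -0.11,"wx": 0.006,"wy": 0.37,"wz": -0.165,"hand": 0.0},{"tx": -0.05,"ty": -0.41,"tz": -0.09,"wx": 0.008,"wy": 0.5,"wz": -0.22,"hand": 0.0},{"tx": -0.06,"ty": -0.47,"tz": -0.06,"wx": 0.0103,"wy": 0.6195,"wz": -0.2753,"hand": 0.0},{"tx": -0.0654,"ty": -0.5007,"tz": -0.0208,"wx": 0.0103,"wy": 0.6195,"wz": -0.2753,"hand": 0.0},{"tx": -0.0654,"ty": -0.5007,"tz": -0.0208,"wx": 0.0103,"wy": 0.6195,"wz": -0.2753,"hand": 0.0},{"tx": -0.0654,"ty": -0.5007,"tz": -0.0208,"wx": 0.0103,"wy": 0.6195,"wz": -0.2753,"hand": 0.0},{"tx": -0.0654,"ty": -0.5007,"tz": -0.0208,"wx": 0.0103,"wy": 0.6195,"wz": -0.2753,"hand": 0.0},{"tx": -0.0654,"ty": -0.5007,"tz": -0.0208,"wx": 0.0103,"wy": 0.6195,"wz": -0.2753,"hand": 0.0}]}}

```text
time_s: 22.4
ee_pos: [0.5302, -0.2757, 0.1125]
orientation: [0.373, -2.77, 0.067]
wrist_force: [-0.1, 0.5, 0.8]
width: 0.227
finger_force: 59.2
```

```bash
python3 chk.py upB -.0654 -.5007 -.0208 .0103 .6195 -.2753; python3 look.py p3; python3 - <<'E'
import cv2,numpy as np
from h import *
from h import cam,proj,pose
import reach as r
print(monitor.get_state()['width'])
im=cv2.imread('pics/p3.png')
P=np.load('p3.npy'); c=cam('wrist',P); de=np.radians(20)
G=np.diag([-1,1,-1.])@R.from_rotvec([0,de,0]).as_matrix(); A=T(G[:,2]*.016,G); M=P@np.linalg.inv(A)
for x in (-.1,-.081,-.059): print('held pred',x,proj(c,[(M@[x,y,.015,1])[:3] for y in (-.01,.01)]).round(1).ravel())
C=r.C;h=C[3]
W=lambda X,Y,z:[C[0]+X*np.cos(h)-Y*np.sin(h),C[1]+X*np.sin(h)+Y*np.cos(h),z]
for X,Y,z in [(-.08,-.1,.062),(-.06,-.1,.062),(-.08,-.081,.062),(-.06,-.081,.062),(-.08,-.059,.062),(-.06,-.059,.062),(-.1,-.08,.042)]: print('crib pred',X,Y,z,proj(c,W(X,Y,z))[0].round(1))
E
```

```text
cmd-meas mm [-0.1655 -1.0586 -0.5801] rot [-0.0017  0.0004  0.0021]
t 22.4 F [-0.0832  0.5022  0.7622] M [ 0.0805 -0.3997 -0.0172]
meas - nominal in crib XYZ mm [ 0.5  1.  60.6] rot tool [ 0.0017 -0.0004 -0.0021]
cmd - nominal in crib XYZ mm [ 0.  0. 60.] rot tool [ 0.  0. -0.]
F crib [0.0515 0.5065 0.7622]
[[-0.9064 -0.2648 -0.3292  0.5302]
 [-0.2486  0.9643 -0.0913 -0.2757]
 [ 0.3416 -0.0009 -0.9398  0.1125]
 [ 0.      0.      0.      1.    ]] 22.45
0.2264925803770815
held pred -0.1 [296.4  42.4 347.7  42.5]
held pred -0.081 [296.1  90.4 347.9  90.4]
held pred -0.059 [295.9 146.9 348.  147. ]
crib pred -0.08 -0.1 0.062 [271.8 135. ]
crib pred -0.06 -0.1 0.062 [271.5 167.3]
crib pred -0.08 -0.081 0.062 [302.6 135.1]
crib pred -0.06 -0.081 0.062 [302.4 167.4]
crib pred -0.08 -0.059 0.062 [338.2 135.3]
crib pred -0.06 -0.059 0.062 [338.1 167.6]
crib pred -0.1 -0.08 0.042 [305.8 112. ]
```

{"api": "send_rows", "payload": {"rows": [{"tx": -0.007,"ty": 0.0,"tz": 0.018,"wx": 0,"wy": 0,"wz": 0,"hand": 0.0},{"tx": -0.013,"ty": -0.0003,"tz": 0.034,"wx": 0,"wy": 0,"wz": 0,"hand": 0.0},{"tx": -0.0181,"ty": -0.0003,"tz": 0.0488,"wx": 0,"wy": 0,"wz": 0,"hand": 0.0},{"tx": -0.0181,"ty": -0.0003,"tz": 0.0488,"wx": 0,"wy": 0,"wz": 0,"hand": 0.0},{"tx": -0.0181,"ty": -0.0003,"tz": 0.0488,"wx": 0,"wy": 0,"wz": 0,"hand": 0.0},{"tx": -0.0181,"ty": -0.0003,"tz": 0.0488,"wx": 0,"wy": 0,"wz": 0,"hand": 0.0},{"tx": -0.0185,"ty": -0.0003,"tz": 0.0498,"wx": 0,"wy": 0,"wz": 0,"hand": 0.0},{"tx": -0.0188,"ty": -0.0003,"tz": 0.0507,"wx": 0,"wy": 0,"wz": 0,"hand": 0.0},{"tx": -0.0192,"ty": -0.0003,"tz": 0.0517,"wx": 0,"wy": 0,"wz": 0,"hand": 0.0},{"tx": -0.0195,"ty": -0.0003,"tz": 0.0526,"wx": 0,"wy": 0,"wz": 0,"hand": 0.0},{"tx": -0.0198,"ty": -0.0003,"tz": 0.0536,"wx": 0,"wy": 0,"wz": 0,"hand": 0.0},{"tx": -0.0202,"ty": -0.0003,"tz": 0.0545,"wx": 0,"wy": 0,"wz": 0,"hand": 0.0},{"tx": -0.0205,"ty": -0.0003,"tz": 0.0555,"wx": 0,"wy": 0,"wz": 0,"hand": 0.0},{"tx": -0.021,"ty": -0.0003,"tz": 0.0566,"wx": 0,"wy": 0,"wz": 0,"hand": 0.0},{"tx": -0.021,"ty": -0.0003,"tz": 0.0566,"wx": 0,"wy": 0,"wz": 0,"hand": 0.0}]}}

```text
time_s: 24.32
ee_pos: [0.5293, -0.277, 0.0518]
orientation: [0.37, -2.767, 0.065]
wrist_force: [-3.2, 1.2, 8.0]
width: 0.225
finger_force: 60.3
```

```bash
python3 chk.py upB -.021 -.0003 .0566 0 0 0
```

```text
cmd-meas mm [ 1.2115  0.0365 -0.2173] rot [ 0.0006 -0.0036  0.0004]
t 24.325 F [-3.2495  1.248   7.9691] M [ 0.3163  0.2791 -0.0253]
meas - nominal in crib XYZ mm [-0.8 -0.  -0.2] rot tool [-0.0006  0.0036 -0.0004]
cmd - nominal in crib XYZ mm [ 0.4 -0.3 -0.4] rot tool [ 0.  0. -0.]
F crib [-2.8083  2.0567  7.9691]
```

Home as well, with Z -0.2 mm. I'll release it and fetch the last batten.

{"api": "send_rows", "payload": {"rows": [{"tx": 0,"ty": 0,"tz": 0,"wx": 0,"wy": 0,"wz": 0,"hand": 0.05},{"tx": 0,"ty": 0,"tz": 0,"wx": 0,"wy": 0,"wz": 0,"hand": 0.05},{"tx": 0,"ty": 0,"tz": 0,"wx": 0,"wy": 0,"wz": 0,"hand": 0.05},{"tx": 0.0034,"ty": 0,"tz": -0.0094,"wx": 0,"wy": 0,"wz": 0,"hand": 0.05},{"tx": 0.0103,"ty": 0,"tz": -0.0282,"wx": 0,"wy": 0,"wz": 0,"hand": 0.05},{"tx": 0.024,"ty": 0,"tz": -0.066,"wx": 0,"wy": 0,"wz": 0,"hand": 0.05},{"tx": 0.0342,"ty": 0,"tz": -0.094,"wx": 0,"wy": 0,"wz": 0,"hand": 0.06}]}}

```text
time_s: 25.2
ee_pos: [0.5309, -0.2774, 0.1537]
orientation: [0.37, -2.771, 0.067]
wrist_force: [-0.5, -0.4, 0.2]
width: 0.703
finger_force: 0.0
```

```bash
python3 - <<'E'
from h import *
import reach as r
did(.0342,0,-.094,0,0,0)
to(r.rack(2,np.radians(20),.09,.016))
E
```

```text
cmd-meas mm [-0.3652  0.436  -2.0672] rot [-0.0016  0.0005 -0.0001]
MOVE t [-0.0501  0.598  -0.0136] w [-0.0103 -0.6195  0.2752] rows>= 9.6
```

{"api": "send_rows", "payload": {"rows": [{"tx": 0.02,"ty": 0.04,"tz": -0.04,"wx": 0,"wy": -0.05,"wz": 0.02,"hand": 0.06},{"tx": 0.04,"ty": 0.09,"tz": -0.07,"wx": -0.001,"wy": -0.12,"wz": 0.05,"hand": 0.06},{"tx": 0.05,"ty": 0.15,"tz": -0.09,"wx": -0.002,"wy": -0.2,"wz": 0.09,"hand": 0.06},{"tx": 0.05,"ty": 0.21,"tz": -0.1,"wx": -0.004,"wy": -0.28,"wz": 0.13,"hand": 0.06},{"tx": 0.04,"ty": 0.27,"tz": -0.1,"wx": -0.005,"wy": -0.36,"wz": 0.165,"hand": 0.06},{"tx": 0.03,"ty": 0.33,"tz": -0.1,"wx": -0.007,"wy": -0.45,"wz": 0.2,"hand": 0.06},{"tx": 0.01,"ty": 0.39,"tz": -0.1,"wx": -0.009,"wy": -0.54,"wz": 0.24,"hand": 0.06},{"tx": -0.01,"ty": 0.45,"tz": -0.1,"wx": -0.0103,"wy": -0.6195,"wz": 0.2752,"hand": 0.06},{"tx": -0.03,"ty": 0.51,"tz": -0.08,"wx": -0.0103,"wy": -0.6195,"wz": 0.2752,"hand": 0.06},{"tx": -0.04,"ty": 0.57,"tz": -0.05,"wx": -0.0103,"wy": -0.6195,"wz": 0.2752,"hand": 0.06},{"tx": -0.0501,"ty": 0.598,"tz": -0.0136,"wx": -0.0103,"wy": -0.6195,"wz": 0.2752,"hand": 0.06},{"tx": -0.0501,"ty": 0.598,"tz": -0.0136,"wx": -0.0103,"wy": -0.6195,"wz": 0.2752,"hand": 0.06},{"tx": -0.0501,"ty": 0.598,"tz": -0.0136,"wx": -0.0103,"wy": -0.6195,"wz": 0.2752,"hand": 0.06},{"tx": -0.0501,"ty": 0.598,"tz": -0.0136,"wx": -0.0103,"wy": -0.6195,"wz": 0.2752,"hand": 0.06},{"tx": -0.0501,"ty": 0.598,"tz": -0.0136,"wx": -0.0103,"wy": -0.6195,"wz": 0.2752,"hand": 0.06}]}}

```text
time_s: 27.08
ee_pos: [0.4243, 0.3125, 0.1478]
orientation: [0.012, 2.866, -0.001]
wrist_force: [-0.4, 0.3, -0.3]
width: 0.703
finger_force: 0.0
```

```bash
python3 - <<'E'
from h import *
import reach as r
did(-.0501,.598,-.0136,-.0103,-.6195,.2752)
to(r.rack(2,np.radians(20),0,.016))
E
```

```text
cmd-meas mm [-0.768   1.1936 -0.5221] rot [-0.0006  0.001  -0.0026]
MOVE t [-0.0308 -0.      0.0846] w [-0.      0.      0.0001] rows>= 1.4
```

{"api": "send_rows", "payload": {"rows": [{"tx": -0.012,"ty": 0.001,"tz": 0.033,"wx": 0,"wy": 0,"wz": 0,"hand": 0.06},{"tx": -0.022,"ty": 0.001,"tz": 0.06,"wx": 0,"wy": 0,"wz": 0,"hand": 0.06},{"tx": -0.028,"ty": 0.001,"tz": 0.077,"wx": 0,"wy": 0,"wz": 0,"hand": 0.06},{"tx": -0.0307,"ty": 0.001,"tz": 0.0845,"wx": 0,"wy": 0,"wz": 0,"hand": 0.06},{"tx": -0.0307,"ty": 0.001,"tz": 0.0845,"wx": 0,"wy": 0,"wz": 0,"hand": 0.06},{"tx": -0.0307,"ty": 0.001,"tz": 0.0845,"wx": 0,"wy": 0,"wz": 0,"hand": 0.0},{"tx": -0.0307,"ty": 0.001,"tz": 0.0845,"wx": 0,"wy": 0,"wz": 0,"hand": 0.0},{"tx": -0.0307,"ty": 0.001,"tz": 0.0845,"wx": 0,"wy": 0,"wz": 0,"hand": 0.0},{"tx": -0.0307,"ty": 0.001,"tz": 0.0845,"wx": 0,"wy": 0,"wz": 0,"hand": 0.0},{"tx": -0.0307,"ty": 0.001,"tz": 0.0845,"wx": 0,"wy": 0,"wz": 0,"hand": 0.0}]}}

```text
time_s: 28.32
ee_pos: [0.4748, 0.3149, 0.0739]
orientation: [0.006, 2.869, -0.001]
wrist_force: [-3.0, -1.4, 5.9]
width: 0.228
finger_force: 59.3
```

```bash
python3 - <<'E'
from h import *
import reach as r
did(-.0307,.001,.0845,0,0,0)
h=r.C[3]
A=r.seat(0,.07,.067,h,np.radians(20),.06,.016); to(A)
E
```

```text
cmd-meas mm [ 1.1871 -0.5488  0.3348] rot [ 0.0005 -0.0013  0.001 ]
MOVE t [-0.0293 -0.456  -0.031 ] w [ 0.0103  0.6195 -0.2752] rows>= 7.3
```

{"api": "send_rows", "payload": {"rows": [{"tx": 0.014,"ty": 0,"tz": -0.038,"wx": 0,"wy": 0,"wz": 0,"hand": 0.0},{"tx": 0.028,"ty": 0,"tz": -0.076,"wx": 0,"wy": 0,"wz": 0,"hand": 0.0},{"tx": 0.042,"ty": 0,"tz": -0.115,"wx": 0,"wy": 0,"wz": 0,"hand": 0.0},{"tx": 0.035,"ty": -0.05,"tz": -0.14,"wx": 0,"wy": 0,"wz": 0,"hand": 0.0},{"tx": 0.03,"ty": -0.11,"tz": -0.15,"wx": 0,"wy": 0,"wz": 0,"hand": 0.0},{"tx": 0.02,"ty": -0.17,"tz": -0.15,"wx": 0,"wy": 0,"wz": 0,"hand": 0.0},{"tx": 0.01,"ty": -0.23,"tz": -0.15,"wx": 0.001,"wy": 0.09,"wz": -0.04,"hand": 0.0},{"tx": 0.0,"ty": -0.29,"tz": -0.14,"wx": 0.003,"wy": 0.2,"wz": -0.09,"hand": 0.0},{"tx": -0.01,"ty": -0.35,"tz": -0.13,"wx": 0.005,"wy": 0.34,"wz": -0.15,"hand": 0.0},{"tx": -0.02,"ty": -0.41,"tz": -0.11,"wx": 0.008,"wy": 0.5,"wz": -0.22,"hand": 0.0},{"tx": -0.0293,"ty": -0.45,"tz": -0.08,"wx": 0.0103,"wy": 0.6195,"wz": -0.2752,"hand": 0.0},{"tx": -0.0293,"ty": -0.456,"tz": -0.031,"wx": 0.0103,"wy": 0.6195,"wz": -0.2752,"hand": 0.0},{"tx": -0.0293,"ty": -0.456,"tz": -0.031,"wx": 0.0103,"wy": 0.6195,"wz": -0.2752,"hand": 0.0},{"tx": -0.0293,"ty": -0.456,"tz": -0.031,"wx": 0.0103,"wy": 0.6195,"wz": -0.2752,"hand": 0.0},{"tx": -0.0293,"ty": -0.456,"tz": -0.031,"wx": 0.0103,"wy": 0.6195,"wz": -0.2752,"hand": 0.0},{"tx": -0.0293,"ty": -0.456,"tz": -0.031,"wx": 0.0103,"wy": 0.6195,"wz": -0.2752,"hand": 0.0}]}}

```text
time_s: 30.32
ee_pos: [0.4932, -0.1416, 0.1128]
orientation: [0.371, -2.771, 0.067]
wrist_force: [0.1, 0.3, -1.0]
width: 0.223
finger_force: 59.2
```

```bash
python3 chk.py upA -.0293 -.456 -.031 .0103 .6195 -.2752
```

```text
cmd-meas mm [ 0.0669 -0.1414 -0.7517] rot [-0.0018  0.0007  0.0008]
t 30.325 F [ 0.0542  0.3153 -0.9524] M [ 0.1079 -0.3902  0.0054]
meas - nominal in crib XYZ mm [-0.1  0.1 60.8] rot tool [ 0.0018 -0.0007 -0.0008]
cmd - nominal in crib XYZ mm [-0. -0. 60.] rot tool [ 0.  0. -0.]
F crib [ 0.1351  0.2901 -0.9524]
```

{"api": "send_rows", "payload": {"rows": [{"tx": -0.007,"ty": 0.0,"tz": 0.018,"wx": 0,"wy": 0,"wz": 0,"hand": 0.0},{"tx": -0.012,"ty": 0,"tz": 0.034,"wx": 0,"wy": 0,"wz": 0,"hand": 0.0},{"tx": -0.0175,"ty": 0,"tz": 0.049,"wx": 0,"wy": 0,"wz": 0,"hand": 0.0},{"tx": -0.0175,"ty": 0,"tz": 0.049,"wx": 0,"wy": 0,"wz": 0,"hand": 0.0},{"tx": -0.0175,"ty": 0,"tz": 0.049,"wx": 0,"wy": 0,"wz": 0,"hand": 0.0},{"tx": -0.0175,"ty": 0,"tz": 0.049,"wx": 0,"wy": 0,"wz": 0,"hand": 0.0},{"tx": -0.0179,"ty": 0,"tz": 0.05,"wx": 0,"wy": 0,"wz": 0,"hand": 0.0},{"tx": -0.0182,"ty": 0,"tz": 0.0509,"wx": 0,"wy": 0,"wz": 0,"hand": 0.0},{"tx": -0.0186,"ty": 0,"tz": 0.0519,"wx": 0,"wy": 0,"wz": 0,"hand": 0.0},{"tx": -0.0189,"ty": 0,"tz": 0.0528,"wx": 0,"wy": 0,"wz": 0,"hand": 0.0},{"tx": -0.0192,"ty": 0,"tz": 0.0538,"wx": 0,"wy": 0,"wz": 0,"hand": 0.0},{"tx": -0.0196,"ty": 0,"tz": 0.0547,"wx": 0,"wy": 0,"wz": 0,"hand": 0.0},{"tx": -0.0199,"ty": 0,"tz": 0.0557,"wx": 0,"wy": 0,"wz": 0,"hand": 0.0},{"tx": -0.0204,"ty": 0,"tz": 0.0568,"wx": 0,"wy": 0,"wz": 0,"hand": 0.0},{"tx": -0.0204,"ty": 0,"tz": 0.0568,"wx": 0,"wy": 0,"wz": 0,"hand": 0.0}]}}

```text
time_s: 32.2
ee_pos: [0.4918, -0.142, 0.0518]
orientation: [0.37, -2.766, 0.066]
wrist_force: [-3.3, 0.6, 6.7]
width: 0.228
finger_force: 60.4
```

```bash
python3 chk.py upA -.0204 0 .0568 0 0 0
```

```text
cmd-meas mm [ 1.2467  0.1615 -0.1358] rot [ 0.0001 -0.0037  0.0005]
t 32.2 F [-3.315   0.6218  6.7425] M [0.2098 0.2149 0.0206]
meas - nominal in crib XYZ mm [-1.6  0.1 -0.2] rot tool [-0.0001  0.0038 -0.0005]
cmd - nominal in crib XYZ mm [-0.3 -0.  -0.3] rot tool [ 0.  0. -0.]
F crib [-3.0358  1.4697  6.7425]
```

Z is -0.2 mm, so it's home. I'll release, retreat and check.

{"api": "send_rows", "payload": {"rows": [{"tx": 0,"ty": 0,"tz": 0,"wx": 0,"wy": 0,"wz": 0,"hand": 0.05},{"tx": 0,"ty": 0,"tz": 0,"wx": 0,"wy": 0,"wz": 0,"hand": 0.05},{"tx": 0,"ty": 0,"tz": 0,"wx": 0,"wy": 0,"wz": 0,"hand": 0.05},{"tx": 0.0034,"ty": 0,"tz": -0.0094,"wx": 0,"wy": 0,"wz": 0,"hand": 0.05},{"tx": 0.0103,"ty": 0,"tz": -0.0282,"wx": 0,"wy": 0,"wz": 0,"hand": 0.05},{"tx": 0.024,"ty": 0,"tz": -0.066,"wx": 0,"wy": 0,"wz": 0,"hand": 0.05},{"tx": 0.0342,"ty": 0,"tz": -0.094,"wx": 0,"wy": 0,"wz": 0,"hand": 0.06},{"tx": 0.05,"ty": 0,"tz": -0.15,"wx": 0,"wy": 0,"wz": 0,"hand": 0.06}]}}

```text
time_s: 33.2
ee_pos: [0.4949, -0.1408, 0.2094]
orientation: [0.37, -2.765, 0.064]
wrist_force: [1.2, -0.1, 0.2]
width: 0.705
finger_force: 0.0
```

```bash
python3 - <<'E'
from h import *
did(.05,0,-.15,0,0,0)
to(down([.546,-.192,.25],np.pi+.2655))
E
```

```text
cmd-meas mm [2.3562 0.1495 0.2779] rot [ 0.0017 -0.0054  0.0009]
MOVE t [-0.0178 -0.0623 -0.0494] w [-0.     -0.3491 -0.    ] rows>= 1.9
```

{"api": "send_rows", "payload": {"rows": [{"tx": -0.0178,"ty": -0.0623,"tz": -0.0494,"wx": 0,"wy": -0.3491,"wz": 0,"hand": 0.06},{"tx": -0.0178,"ty": -0.0623,"tz": -0.0494,"wx": 0,"wy": -0.3491,"wz": 0,"hand": 0.06},{"tx": -0.0178,"ty": -0.0623,"tz": -0.0494,"wx": 0,"wy": -0.3491,"wz": 0,"hand": 0.06},{"tx": -0.0178,"ty": -0.0623,"tz": -0.0494,"wx": 0,"wy": -0.3491,"wz": 0,"hand": 0.06},{"tx": -0.0178,"ty": -0.0623,"tz": -0.0494,"wx": 0,"wy": -0.3491,"wz": 0,"hand": 0.06},{"tx": -0.0178,"ty": -0.0623,"tz": -0.0494,"wx": 0,"wy": -0.3491,"wz": 0,"hand": 0.06}]}}

```text
time_s: 33.95
ee_pos: [0.5456, -0.19, 0.2475]
orientation: [0.421, -3.109, -0.003]
wrist_force: [-0.0, -0.2, -0.3]
width: 0.701
finger_force: 0.0
```

```bash
python3 -c "
from h import *
did(-.0178,-.0623,-.0494,0,-.3491,0)"
python3 look.py f1; python3 - <<'E'
import cv2
im=cv2.imread('pics/f1.png'); cv2.imwrite('pics/f1z.png',cv2.resize(im[0:280,140:500],None,fx=2.1,fy=2.1,interpolation=cv2.INTER_CUBIC))
E
```

```text
cmd-meas mm [ 0.3637 -1.9674  2.561 ] rot [ 0.0027 -0.0042  0.0037]
[[-0.964  -0.2659 -0.0048  0.5456]
 [-0.2659  0.964   0.0014 -0.19  ]
 [ 0.0042  0.0027 -1.      0.2475]
 [ 0.      0.      0.      1.    ]] 34.0
```

View pics/f1z.png

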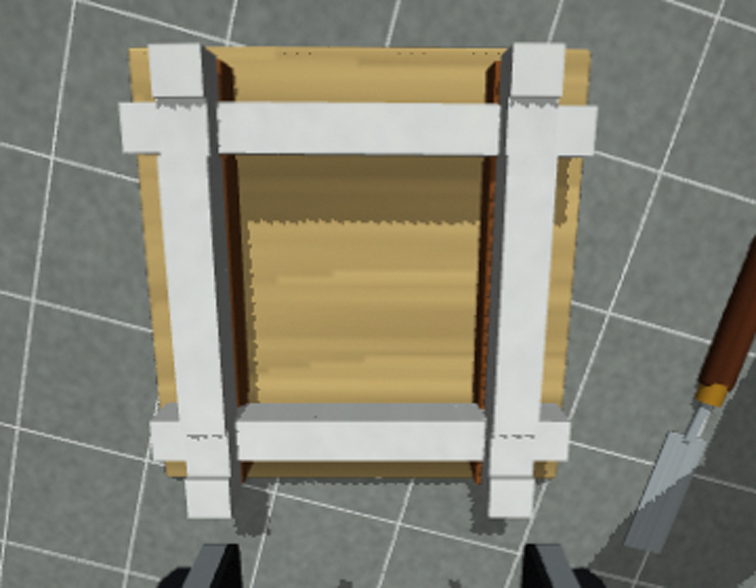

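The tower is square: all four battens interlock, two across the runners and two over those, and the gripper is clear. Handing in.

```bash
python3 -c "
from station import order
print(order.sign_off())"
```

```text
the job is handed in; nothing more can be done
None
```

The crib tower is finished and the job is handed in: all four battens measured home in their notches, and the gripper was open and clear of the tower. The hand-in returned no verdict.

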